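Change the bobbins on the yarn creel

ROBOT

A 6-joint arm with a two-finger parallel gripper is mounted at the origin on the work surface. World frame = base frame: x ahead of the robot, y to its left, z up, the work surface at z = 0. Lengths are in m, angles in rad, forces in N, time in s.
With the tool pointing down it reaches from about 0.25 to 0.775 m from the base axis. Payload 4 kg.
Tool frame: the origin (TCP) lies at the centre of the arm's flange, where the gripper is bolted on; the fingertips stand ahead of it and the grasp point (between the pads) lies 180 mm ahead of it (robot.tcp_to_tips is the z of the fingertips in the tool frame, in m); z points along the fingers, y is the direction in which the jaws open and shut (so a half turn about z gives the same grasp; the last joint's range is limited). The gripper opens to 94 mm and grips with 3 to 60 N. Pads are 16 mm wide; open, the fingers measure 119 mm over their backs; the gripper's body (75 mm by 177 mm) begins 78 mm behind the grasp point.
Start: joints at [-1.235, 0.087, 1.371, -0, 1.684, -0.103], TCP at [0.234, -0.498, 0.405] pointing down, gripper open.
Joint ranges: [-3.1, 3.1], [-0.76, 2.03], [0.27, 2.55], [-1.08, 4.22], [0.17, 2.65], [-2.57, 2.57]. Speed limits (rad/s): [2.79, 2.79, 3.14, 3.14, 3.14, 3.14].

INTERFACE

Orientations are given as [roll, pitch, yaw] about the fixed x, y, z axes, in that order (R = Rz(yaw) Ry(pitch) Rx(roll)).
In Python, from bench import robot gives the robot as it stands.
- The arm moves only by the tool move_arm, never from a script. Its argument "increments" is a list that holds one entry, the list of rows, each a list of 7 numbers: the opening, from 0 (shut) to 1 (fully open), then the shift along the tool's x, y, z as a fraction of full scale, then the turn, a rotation vector about the tool's x, y, z as a fraction of full scale. In form: [[[jaw, dx, dy, dz, rx, ry, rz], ...]]. A call has 1 to 8 rows; each row is the pose to reach, as a shift and turn from the pose commanded when the call began, along the tool's axes at that moment; what a row does not reach only later rows make up. Full scale, the value 1, is 0.1 m for a shift and pi/2 rad for a turn. A row lasts 1/12 s, in which the tool goes at most 41.7 mm and 7.16 degrees, less where a joint would pass 70% of its speed; a pose out of reach is approached as far as the arm can. A call with a number of a shift or a turn outside -1 to 1 is refused whole. A call with a gripper value outside its range is refused whole. The fingers move at their own pace and stop on an object; the grip force is fixed at half the most. Time passes only in rows, so rows that repeat a pose let the fingers close. It gives the time, the measured TCP pose, the force and the opening at its end, in the units of the state.
- robot.get_obs(): the state, without advancing time (a new reading comes with each control period).
- robot.snapshot(name): name is "scene" or "top" or "wrist"; returns (picture, depth): 420x560x3 uint8, red, green, blue; 420x560 float32, m along the optical axis (not along the pixel's ray), 0 where there is no reading.
- robot.camera_params(name): a dict with "mtx" (3x3 intrinsics, pixels), "R" (3x3) and "t" (3): a world point X has camera coordinates R X + t. Camera axes: x right, y down, z forward; pixel columns grow to the right and rows downward; lengths in m; the calibration is good to about 2 mm. A picture is of the moment at which its call begins: read the wrist's pose just before it. camera_params takes no time and is no camera call; for the wrist camera it gives the pose at the moment of the call.
- robot.close_job(): hands the job in, once; it reports no verdict.
The state is a dict: "time": time; "joint_positions": joint angles; "qvel": joint speeds; "joint_torque": joint torques, N m; "tool_pos": TCP position; "ee_rot": TCP orientation; "wrist_force": force on the tool from outside, world axes, zero at the start; "wrist_torque": the same for the moment, N m; "width": finger opening in m.
Only numpy, scipy, OpenCV 4.12 (cv2) and the standard library are available. Lean on these libraries where they do the work, as an engineer would, in place of code of your own. Each camera call takes 0.05 s, during which the arm holds its last target.

TASK

Change the bobbins on the yarn creel: press in the boom's spring button and push the boom back until the button pops out through the loading hole, so that the guide bar clears the cups; then lift out every bare bobbin and stand it in a cup of the steel caddy, and stand every full bobbin from the crate upright in a creel cup of its own. Last, press the button again and draw the boom forward until the button pops out through the running hole, with the guides over the bobbins. Leave the other things on the bench where they are.

Things in the scene. Friction and masses are not known exactly. Their poses are not given: they have to be found in the camera images.
- creel: bench-top bobbin creel, fixed: a grey cup rail (80 x 300 mm) with three open aluminium cups in a row, a spine behind it, a post 350 mm behind the cups, and a boom from the post along the centre line 230 mm above the bench. Origin on the bench under the middle cup; x points from the cups back to the post (away from the robot), y along the cup row (to the robot's left), z up
- cup0 (a point): inner floor centre of the robot-right cup, 16 mm above the bench (at x 0, y -95 mm of the creel); cup 50 mm inside diameter, 30 mm deep, 56 mm outside, its rim 46 mm above the bench
- cup1 (a point): inner floor centre of the middle cup, 16 mm above the bench (at x 0, y 0 mm of the creel); cup 50 mm inside diameter, 30 mm deep, 56 mm outside, its rim 46 mm above the bench
- cup2 (a point): inner floor centre of the robot-left cup, 16 mm above the bench (at x 0, y 95 mm of the creel); cup 50 mm inside diameter, 30 mm deep, 56 mm outside, its rim 46 mm above the bench
- button_seat (a point): fixed point on the boom's centre line level with the spring button: 140 mm behind the cup row, 230 mm above the bench, axes as the creel's. The button, a domed steel pin of 10 mm diameter, comes out of the fixed inner tube towards the creel's +y side, through a 12.5 mm hole in the sleeve's side, and stands 5 mm proud of it (tip 18 mm from the centre line)
- button (a joint): spring button, m: 0 = fully out through a hole, boom locked; 0.005 = pressed flush with the sleeve's side (3.5 N): enough, as the hole's edge then rides over the dome when the sleeve is moved along (about 10 N); 0.007 = held down under the sleeve's wall between holes. It springs out by itself when a hole comes over it
- boom (a joint): boom travel, m along the creel's x: 0 = forward (running hole), 0.095 = back (loading hole); about 1 mm play in each, end stops 4 mm beyond; 3 N friction. The boom is an aluminium square sleeve, 26 x 26 x 210 mm, on the fixed inner tube, its two holes 45 mm (loading) and 140 mm (running) behind the guide bar. Pinching its upright sides across the button presses the button in
- guide_bar (a point): middle of the guide bar, a 12 mm steel bar 240 mm long across the front end of the sleeve at its mid height (moves with the boom), joined by a 28 x 34 x 30 mm block. Three wire thread guides hang 28 mm below it, above the cups when the boom is forward
- crate: blue plastic crate, fixed, 226 x 90 mm, 60 mm high, with a row of three compartments along its x axis (73 mm apart); inner floor 4 mm above the bench; origin at the centre of its underside
- full0: full bobbin with yarn wound to 38 mm diameter from 12 to 126 mm up (above that it tapers to a 25 mm tube end), 130 g; at the start stands in a crate compartment; 160 mm tall, standing on a flat flanged foot 40 mm across and 9 mm thick; origin at the centre of the underside, z axis up along the bobbin; may be absent
- full1: full bobbin with yarn wound to 38 mm diameter from 12 to 126 mm up (above that it tapers to a 25 mm tube end), 130 g; at the start stands in a crate compartment; 160 mm tall, standing on a flat flanged foot 40 mm across and 9 mm thick; origin at the centre of the underside, z axis up along the bobbin; may be absent
- full2: full bobbin with yarn wound to 38 mm diameter from 12 to 126 mm up (above that it tapers to a 25 mm tube end), 130 g; at the start stands in a crate compartment; 160 mm tall, standing on a flat flanged foot 40 mm across and 9 mm thick; origin at the centre of the underside, z axis up along the bobbin; may be absent
- bare0: bare (empty) bobbin, a 22 mm tube, 45 g; at the start stands in one of the creel's cups, the guide above its top; 160 mm tall, standing on a flat flanged foot 40 mm across and 9 mm thick; origin at the centre of the underside, z axis up along the bobbin; may be absent
- bare1: bare (empty) bobbin, a 22 mm tube, 45 g; at the start stands in one of the creel's cups, the guide above its top; 160 mm tall, standing on a flat flanged foot 40 mm across and 9 mm thick; origin at the centre of the underside, z axis up along the bobbin; may be absent
- bare2: bare (empty) bobbin, a 22 mm tube, 45 g; at the start stands in one of the creel's cups, the guide above its top; 160 mm tall, standing on a flat flanged foot 40 mm across and 9 mm thick; origin at the centre of the underside, z axis up along the bobbin; may be absent
- caddy: steel caddy for bare bobbins, loose, 700 g: three open round steel cups in a row along its x axis, 72 mm apart, on a 206 x 60 mm strip; 84 mm tall in all; origin at the centre of its underside
- caddy0 (a point): inner floor centre of a caddy cup (-72 mm along the caddy's x), 8 mm above the caddy's underside; cup 50 mm inside diameter, 76 mm deep, 56 mm outside
- caddy1 (a point): inner floor centre of a caddy cup (0 mm along the caddy's x), 8 mm above the caddy's underside; cup 50 mm inside diameter, 76 mm deep, 56 mm outside
- caddy2 (a point): inner floor centre of a caddy cup (72 mm along the caddy's x), 8 mm above the caddy's underside; cup 50 mm inside diameter, 76 mm deep, 56 mm outside
- cone: bystander, leave alone: cone of yarn, 100 mm across, 130 mm tall, origin at the centre of its underside
- pick_glass: bystander, leave alone: small folding magnifier, 45 x 38 x 40 mm, origin at the centre of its underside
- snips: bystander, leave alone: thread snips lying flat, about 140 mm long along their x axis, 12 mm high, origin on the bench near their pivot
- tape: bystander, leave alone: roll of paper tape lying flat, 72 mm across, 18 mm high, origin at the centre of its underside
- weight: bystander, leave alone: steel knobbed weight, 40 mm across, 52 mm tall, origin at the centre of its underside
Mind the look-alikes: they are no part of the job. Leave any pink look-alike of the bare1 alone.

How it is judged:
On the way, in this order (a step that is already met when the one before it is completed fails the run):
1. the boom is back and its button has popped out through the loading hole (value of joint boom between 0.0915 and 0.0985 m and value of joint button below 0.0015 m), for 0.3 s.
2. with the boom back, every bare bobbin stands in the caddy and every full bobbin in a cup (all of step 1 and ((horizontal distance between full0 and cup0 below 0.009 m and z of full0 in the frame of cup0 between -0.004 and 0.008 m) or (horizontal distance between full0 and cup1 below 0.009 m and z of full0 in the frame of cup1 between -0.004 and 0.008 m) or (horizontal distance between full0 and cup2 below 0.009 m and z of full0 in the frame of cup2 between -0.004 and 0.008 m)) and angle between each of full0, full1, full2's own z axis and vertical below 0.17 rad and ((horizontal distance between full1 and cup0 below 0.009 m and z of full1 in the frame of cup0 between -0.004 and 0.008 m) or (horizontal distance between full1 and cup1 below 0.009 m and z of full1 in the frame of cup1 between -0.004 and 0.008 m) or (horizontal distance between full1 and cup2 below 0.009 m and z of full1 in the frame of cup2 between -0.004 and 0.008 m)) and ((horizontal distance between full2 and cup0 below 0.009 m and z of full2 in the frame of cup0 between -0.004 and 0.008 m) or (horizontal distance between full2 and cup1 below 0.009 m and z of full2 in the frame of cup1 between -0.004 and 0.008 m) or (horizontal distance between full2 and cup2 below 0.009 m and z of full2 in the frame of cup2 between -0.004 and 0.008 m)) and ((horizontal distance between bare0 and caddy0 below 0.012 m and z of bare0 in the frame of caddy0 between -0.004 and 0.012 m) or (horizontal distance between bare0 and caddy1 below 0.012 m and z of bare0 in the frame of caddy1 between -0.004 and 0.012 m) or (horizontal distance between bare0 and caddy2 below 0.012 m and z of bare0 in the frame of caddy2 between -0.004 and 0.012 m)) and angle between each of bare0, bare1, bare2's own z axis and vertical below 0.4 rad and ((horizontal distance between bare1 and caddy0 below 0.012 m and z of bare1 in the frame of caddy0 between -0.004 and 0.012 m) or (horizontal distance between bare1 and caddy1 below 0.012 m and z of bare1 in the frame of caddy1 between -0.004 and 0.012 m) or (horizontal distance between bare1 and caddy2 below 0.012 m and z of bare1 in the frame of caddy2 between -0.004 and 0.012 m)) and ((horizontal distance between bare2 and caddy0 below 0.012 m and z of bare2 in the frame of caddy0 between -0.004 and 0.012 m) or (horizontal distance between bare2 and caddy1 below 0.012 m and z of bare2 in the frame of caddy1 between -0.004 and 0.012 m) or (horizontal distance between bare2 and caddy2 below 0.012 m and z of bare2 in the frame of caddy2 between -0.004 and 0.012 m)) and linear speed of each of full0, full1, full2, bare0, bare1, bare2, caddy below 0.03 m/s), for 0.3 s.
3. the boom is forward again and its button has popped out through the running hole (value of joint boom between -0.0035 and 0.0035 m and value of joint button below 0.0015 m), for 0.3 s.
At the end, for the whole second after the job is handed in: boom within 3.5 mm of the running hole, button out (under 1.5 mm pressed); each full bobbin upright (0.17 rad) in a cup, foot within 9 mm of its axis and 8 mm of its floor; each bare bobbin in a caddy cup, foot within 12 mm of its axis and floor, leaning under 0.4 rad; all at rest (all of step 3 and ((horizontal distance between full0 and cup0 below 0.009 m and z of full0 in the frame of cup0 between -0.004 and 0.008 m) or (horizontal distance between full0 and cup1 below 0.009 m and z of full0 in the frame of cup1 between -0.004 and 0.008 m) or (horizontal distance between full0 and cup2 below 0.009 m and z of full0 in the frame of cup2 between -0.004 and 0.008 m)) and angle between each of full0, full1, full2's own z axis and vertical below 0.17 rad and ((horizontal distance between full1 and cup0 below 0.009 m and z of full1 in the frame of cup0 between -0.004 and 0.008 m) or (horizontal distance between full1 and cup1 below 0.009 m and z of full1 in the frame of cup1 between -0.004 and 0.008 m) or (horizontal distance between full1 and cup2 below 0.009 m and z of full1 in the frame of cup2 between -0.004 and 0.008 m)) and ((horizontal distance between full2 and cup0 below 0.009 m and z of full2 in the frame of cup0 between -0.004 and 0.008 m) or (horizontal distance between full2 and cup1 below 0.009 m and z of full2 in the frame of cup1 between -0.004 and 0.008 m) or (horizontal distance between full2 and cup2 below 0.009 m and z of full2 in the frame of cup2 between -0.004 and 0.008 m)) and ((horizontal distance between bare0 and caddy0 below 0.012 m and z of bare0 in the frame of caddy0 between -0.004 and 0.012 m) or (horizontal distance between bare0 and caddy1 below 0.012 m and z of bare0 in the frame of caddy1 between -0.004 and 0.012 m) or (horizontal distance between bare0 and caddy2 below 0.012 m and z of bare0 in the frame of caddy2 between -0.004 and 0.012 m)) and angle between each of bare0, bare1, bare2's own z axis and vertical below 0.4 rad and ((horizontal distance between bare1 and caddy0 below 0.012 m and z of bare1 in the frame of caddy0 between -0.004 and 0.012 m) or (horizontal distance between bare1 and caddy1 below 0.012 m and z of bare1 in the frame of caddy1 between -0.004 and 0.012 m) or (horizontal distance between bare1 and caddy2 below 0.012 m and z of bare1 in the frame of caddy2 between -0.004 and 0.012 m)) and ((horizontal distance between bare2 and caddy0 below 0.012 m and z of bare2 in the frame of caddy0 between -0.004 and 0.012 m) or (horizontal distance between bare2 and caddy1 below 0.012 m and z of bare2 in the frame of caddy1 between -0.004 and 0.012 m) or (horizontal distance between bare2 and caddy2 below 0.012 m and z of bare2 in the frame of caddy2 between -0.004 and 0.012 m)) and linear speed of each of full0, full1, full2, bare0, bare1, bare2, caddy below 0.03 m/s); the robot touches nothing.
It fails at once if a bystander is moved by more than 30 mm (distance of any of cone, pick_glass, snips, tape, weight from where it was at the start of the episode above 0.03 m).
Of full0, full1, full2 only 2 to 3 are there at a start; the rules pass over those that are not, and their reading is None.
Of bare0, bare1, bare2 only 2 to 3 are there at a start; the rules pass over those that are not, and their reading is None.
At some moment in a run one of caddy may be knocked a few centimetres aside while the robot is not near it.
It also fails if it takes over 210 s, if anything falls off the work surface, if the arm or the gripper's body presses on something with over 40 N, if the wrist force passes 120 N, or if a joint passes its speed limit or range.

## Working session

There is one attempt and no reset: what is moved stays moved. The work goes in short steps, Python scripts to look and compute and a tool call to move; the robot and the scene stay as the last step left them, time stands still between calls to the robot, and variables do not carry over. Pictures are saved under pics/ and viewed, and the job is handed in when it is done.

Besides the shell and the picture viewer there is one more tool, called by a JSON object that holds its "op" and its "data". move_arm: Moves the arm, as the interface text tells. Its arguments: {"type":"object","properties":{"increments":{"type":"array","items":{"type":"array","items":{"type":"array","items":{"type":"number","minimum":-1,"maximum":1}}}}},"required":["increments"]}

```bash
ls -la; mkdir -p pics
python3 - <<'E'
from bench import robot
import cv2
print(robot.get_obs()); print(robot.tcp_to_tips)
for n in ["scene","top","wrist"]:
    p=robot.camera_params(n); print(n,p)
    im,d=robot.snapshot(n)
    cv2.imwrite(f"pics/a_{n}.png",im[:,:,::-1])
E
```

```text
total 12
drwxr-xr-x  3 agent agent 4096 Dec  5 19:02 .
drwxr-xr-x 23 root  root  4096 Dec  5 19:01 ..
drwxr-xr-x  2 agent agent 4096 Dec  5 19:02 pics
{'time': 0.0, 'joint_positions': array([-1.23509429e+00,  8.79532109e-02,  1.37225176e+00, -1.22100159e-05,
        1.68359654e+00, -1.03136417e-01]), 'qvel': array([ 0.0004903 ,  0.00090072, -0.0010401 ,  0.00180453, -0.0012401 ,
        0.00062656]), 'joint_torque': array([ 4.06194667e-04, -3.40183854e+01, -3.02424932e+01,  7.18571758e-02,
        3.31224524e-02, -1.74415250e-04]), 'tool_pos': array([ 0.23362703, -0.49778888,  0.40350594]), 'ee_rot': array([-3.13939429e+00, -2.15338453e-04,  4.38836860e-01]), 'wrist_force': array([ 0.28615705, -0.13492835,  0.00307702]), 'wrist_torque': array([ 0.00565417,  0.02096584, -0.00249358]), 'width': 0.0937615495461439}
0.1992
scene {'mtx': array([[417.42179758,   0.        , 273.86504493],
       [  0.        , 417.42179758, 207.64206762],
       [  0.        ,   0.        ,   1.        ]]), 'R': array([[ 0.88170753,  0.47173051,  0.00788399],
       [ 0.27015565, -0.49110486, -0.82814971],
       [-0.38679162,  0.73231574, -0.56045151]]), 't': array([-0.46645574, -0.00517108,  1.21145036])}
top {'mtx': array([[421.21544424,   0.        , 280.29943877],
       [  0.        , 421.21544424, 205.83604718],
       [  0.        ,   0.        ,   1.        ]]), 'R': array([[-0.02420591, -0.99922802, -0.0309424 ],
       [-0.98421284,  0.02924751, -0.17455561],
       [ 0.17532585,  0.02622863, -0.98416102]]), 't': array([0.02935895, 0.54133727, 1.06724355])}
wrist {'mtx': array([[335.77844889,   0.        , 281.08634214],
       [  0.        , 335.77844889, 201.5239797 ],
       [  0.        ,   0.        ,   1.        ]]), 'R': array([[ 0.42495963, -0.90521034, -0.00188432],
       [-0.87291888, -0.41034937,  0.26386744],
       [-0.23962876, -0.11048815, -0.96455711]]), 't': array([-0.54969658, -0.02700987,  0.39145699])}
```

View pics/a_scene.png

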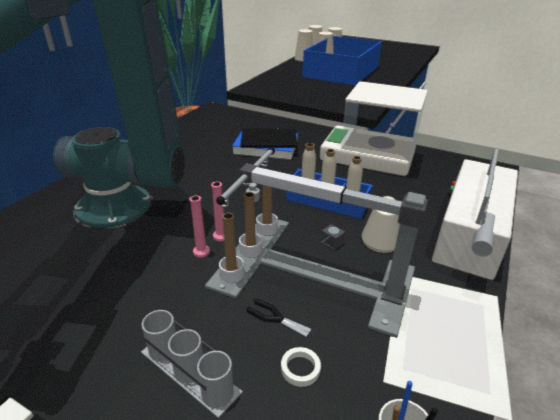

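View pics/a_top.png

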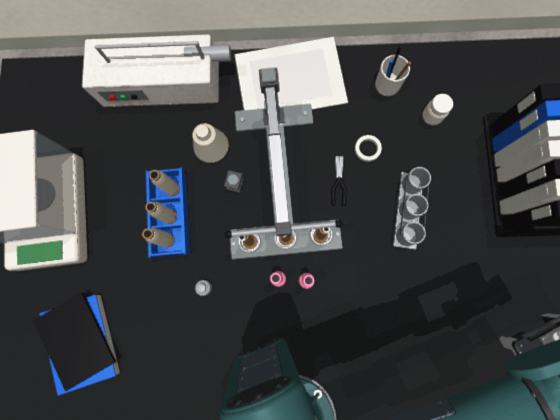

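View pics/a_wrist.png

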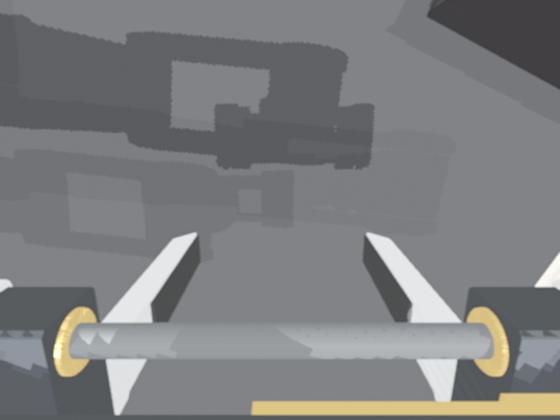

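```bash
cat > h.py <<'E'
from bench import robot
import cv2, numpy as np
from scipy.spatial.transform import Rotation as Rn
def cam(n):
    p=robot.camera_params(n); return p["mtx"],p["R"],p["t"]
def cloud(d,P):
    K,R,t=P
    v,u=np.mgrid[0:d.shape[0],0:d.shape[1]]
    c=np.stack([(u-K[0,2])/K[0,0]*d,(v-K[1,2])/K[1,1]*d,d],-1)
    return (c-t)@R
def ray(u,v,z,P):
    K,R,t=P
    C=-R.T@t; r=R.T@np.array([(u-K[0,2])/K[0,0],(v-K[1,2])/K[1,1],1.])
    return C+r*(z-C[2])/r[2]
def proj(X,P):
    K,R,t=P
    c=np.asarray(X)@R.T+t
    return (c[...,:2]/c[...,2:])*[K[0,0],K[1,1]]+[K[0,2],K[1,2]]
E
python3 - <<'E'
from h import *
for n in ["top","scene"]:
    im,d=robot.snapshot(n); P=cam(n)
    np.savez(f"s_{n}.npz",im=im,d=d,K=P[0],R=P[1],t=P[2])
    print(n,"center",-P[1].T@P[2], (d>0).mean())
    X=cloud(d,P); print("table z", np.median(X[300:330,150:250,2]) if n=="top" else 0)
im=np.load("s_top.npz")["im"][:,:,::-1]
cv2.imwrite("pics/b1.png",cv2.resize(im[60:270,220:360],None,fx=5,fy=2.857*1.0) if 0 else cv2.resize(im[60:260,220:360],None,fx=3,fy=3,interpolation=cv2.INTER_CUBIC))
cv2.imwrite("pics/b2.png",cv2.resize(im[150:270,130:250],None,fx=5,fy=5,interpolation=cv2.INTER_CUBIC))
cv2.imwrite("pics/b3.png",cv2.resize(im[150:260,370:450],None,fx=5,fy=5,interpolation=cv2.INTER_CUBIC))
im=np.load("s_scene.npz")["im"][:,:,::-1]
cv2.imwrite("pics/b4.png",cv2.resize(im[140:300,190:440],None,fx=3,fy=3,interpolation=cv2.INTER_CUBIC))
E
```

```text
top center [ 0.34638638 -0.01448881  1.14574139] 0.9960841836734694
table z 0.00032038476306792563
scene center [ 0.88125338 -0.66966231  0.67835429] 0.9957993197278912
table z 0
```

View pics/b1.png

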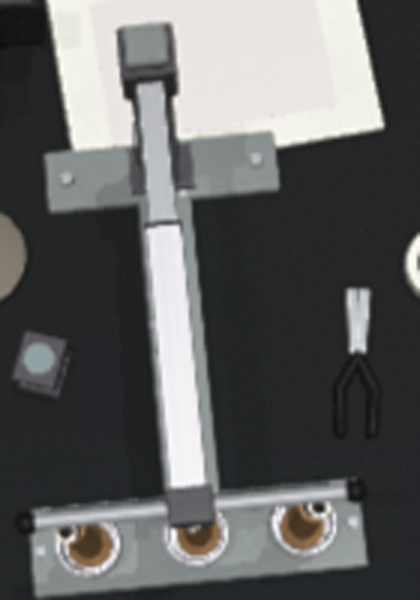

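View pics/b2.png

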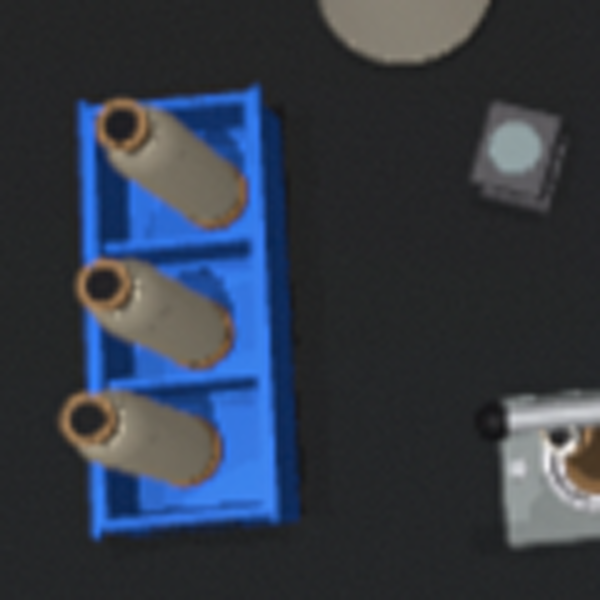

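View pics/b3.png

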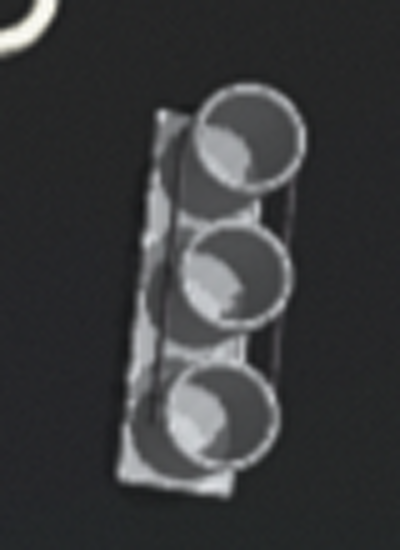

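View pics/b4.png

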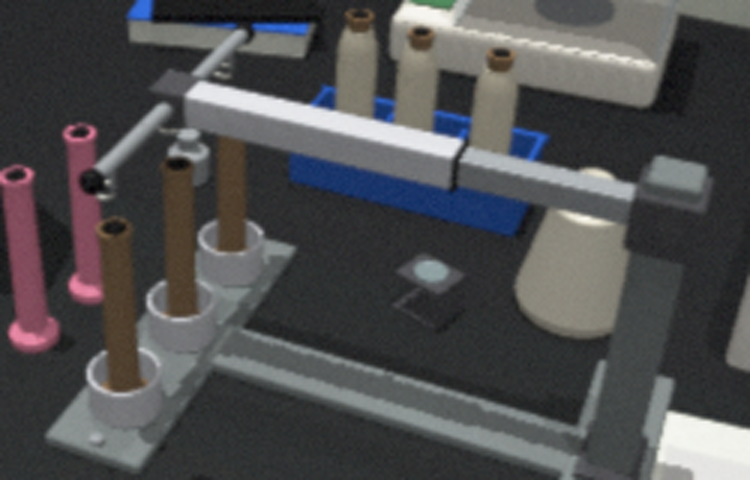

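Run:
```python
from h import *
np.set_printoptions(precision=4,suppress=True)
s=np.load("s_top.npz"); P=(s["K"],s["R"],s["t"]); X=cloud(s["d"],P)
z=np.load("s_scene.npz"); Q=(z["K"],z["R"],z["t"]); Y=cloud(z["d"],Q)
print("bar ends",ray(228.3,233.7,.23,P),ray(338.3,223.3,.23,P))
print("caddy rims",[ray(*p,.084,P) for p in [(420,177.4),(417.2,205),(414.4,232.6)]])
print("full tops",[ray(*p,.164,P) for p in [(154.6,175),(150.8,207.2),(147.8,233.6)]])
# cloud-based
def rep(name,m,A):
    p=A[m]; print(name,len(p),"min",p.min(0),"max",p.max(0),"med",np.median(p,0))
    return p
for A,n in((X,"top"),(Y,"scene")):
    # boom sleeve top: z~.243
    m=(abs(A[...,2]-.243)<.006)&(A[...,0]>.3)&(A[...,0]<.85)&(abs(A[...,1])<.2)
    p=rep(n+" boom",m,A)
    q=p[:,:2]; c=q.mean(0); u,s_,vt=np.linalg.svd(q-c); print("  dir",vt[0]*np.sign(vt[0][0]),np.degrees(np.arctan2(vt[0][1],vt[0][0])),c)
    m=(abs(A[...,2]-.084)<.004)&(A[...,0]>.2)&(A[...,0]<.7)&(A[...,1]<-.2)&(A[...,1]>-.5)
    p=rep(n+" caddy rim",m,A)
    m=(abs(A[...,2]-.164)<.004)&(A[...,0]>.2)&(A[...,0]<.7)&(A[...,1]>.2)&(A[...,1]<.45)
    p=rep(n+" full top",m,A)
    m=(abs(A[...,2]-.046)<.003)&(A[...,0]>.25)&(A[...,0]<.45)&(abs(A[...,1])<.16)
    p=rep(n+" cup rim",m,A)
    m=(abs(A[...,2]-.06)<.003)&(A[...,0]>.2)&(A[...,0]<.7)&(A[...,1]>.2)&(A[...,1]<.45)
    p=rep(n+" crate rim",m,A)
    r=cv2.minAreaRect((p[:,:2]*1000).astype(np.float32)); print(r)
```

```text
bar ends [0.4509 0.1254 0.23  ] [ 0.467  -0.1158  0.23  ]
caddy rims [array([ 0.5989, -0.3464,  0.084 ]), array([ 0.5274, -0.3335,  0.084 ]), array([ 0.4574, -0.3209,  0.084 ])]
full tops [array([0.6062, 0.3144, 0.164 ]), array([0.5272, 0.3213, 0.164 ]), array([0.464 , 0.3265, 0.164 ])]
top boom 1795 min [ 0.4451 -0.121   0.237 ] max [0.829  0.1293 0.2489] med [0.584  0.0151 0.2425]
  dir [0.9972 0.0753] -175.68198273195122 [0.5932 0.0135]
top caddy rim 261 min [ 0.4311 -0.373   0.08  ] max [ 0.6272 -0.2923  0.0877] med [ 0.5262 -0.3328  0.0838]
top full top 257 min [0.4534 0.3034 0.1602] max [0.619  0.3385 0.168 ] med [0.5294 0.3214 0.1641]
top cup rim 77 min [ 0.346  -0.11    0.0434] max [0.4492 0.1256 0.049 ] med [0.4386 0.0178 0.0464]
top crate rim 508 min [0.4181 0.2005 0.057 ] max [0.6992 0.3739 0.063 ] med [0.5367 0.2861 0.0599]
((562.6417846679688, 312.212158203125), (158.57904052734375, 302.49530029296875), 76.66603088378906)
scene boom 1649 min [ 0.4443 -0.1204  0.237 ] max [0.8303 0.1283 0.249 ] med [0.6176 0.0126 0.2426]
  dir [0.9983 0.0577] 3.307359232606146 [0.6196 0.0122]
scene caddy rim 728 min [ 0.4305 -0.3717  0.08  ] max [ 0.6283 -0.2907  0.0877] med [ 0.5378 -0.3326  0.084 ]
scene full top 129 min [0.4518 0.3032 0.1601] max [0.6192 0.3431 0.1678] med [0.5325 0.32   0.1654]
scene cup rim 106 min [ 0.3417 -0.1107  0.0432] max [0.4498 0.1138 0.049 ] med [0.432  0.0003 0.0461]
scene crate rim 117 min [0.4165 0.3172 0.0571] max [0.6489 0.3747 0.063 ] med [0.5545 0.3627 0.0608]
((533.2992553710938, 346.03509521484375), (232.62725830078125, 51.57905960083008), 1.6465178728103638)
```

```bash
cat >> h.py <<'E'
def circfit(q):
    A=np.c_[2*q,np.ones(len(q))]; b=(q**2).sum(1)
    s=np.linalg.lstsq(A,b,rcond=None)[0]; return s[:2],np.sqrt(s[2]+s[:2]@s[:2])
def robcirc(q):
    c,r=circfit(q)
    for _ in range(4):
        e=abs(np.linalg.norm(q-c,axis=1)-r); q=q[e<=max(np.percentile(e,85),.0015)]; c,r=circfit(q)
    return c,r,len(q)
def caddy(X):
    m=(abs(X[...,2]-.084)<.003)&(X[...,0]>.2)&(X[...,0]<.8)&(X[...,1]<-.2)&(X[...,1]>-.5)
    n,l,st,ct=cv2.connectedComponentsWithStats(m.astype(np.uint8),connectivity=8)
    out=[]
    for i in range(1,n):
        if st[i,4]>=25: out.append(robcirc(X[l==i][:,:2]))
    return out
def tops(X,z,xr,yr,dz=.004):
    m=(abs(X[...,2]-z)<dz)&(X[...,0]>xr[0])&(X[...,0]<xr[1])&(X[...,1]>yr[0])&(X[...,1]<yr[1])
    n,l,st,ct=cv2.connectedComponentsWithStats(cv2.dilate(m.astype(np.uint8),np.ones((3,3),np.uint8)),connectivity=8)
    out=[]
    for i in range(1,n):
        p=X[(l==i)&m][:,:2]
        if len(p)>=12: out.append((robcirc(p),(p.min(0)+p.max(0))/2))
    return out
def go(x,y,z,yaw=None):
    "tool-frame shift in 0.1 m units and turn units to reach TCP x,y,z,yaw"
    o=robot.get_obs(); R=Rn.from_euler("xyz",o["ee_rot"]).as_matrix()
    s=R.T@(np.array([x,y,z])-o["tool_pos"])/.1
    r=np.zeros(3)
    if yaw is not None:
        r=(Rn.from_matrix(R).inv()*Rn.from_euler("xyz",[np.pi,0,yaw])).as_rotvec()/(np.pi/2)
    print("at",o["tool_pos"],o["ee_rot"],"t",o["time"],"w",o["width"],"F",o["wrist_force"]); print("shift",s,"turn",r)
E
python3 - <<'E'
from h import *
np.set_printoptions(precision=4,suppress=True)
for n in("top","scene"):
    s=np.load(f"s_{n}.npz"); P=(s["K"],s["R"],s["t"]); X=cloud(s["d"],P)
    print(n,"caddy",caddy(X))
    print("full",tops(X,.164,(.4,.7),(.2,.45)))
    print("bare",tops(X,.176,(.4,.55),(-.16,.16)))
    m=(abs(X[...,2]-.243)<.003)&(X[...,0]>.5)&(X[...,0]<.655)&(abs(X[...,1])<.1)
    q=X[m][:,:2]
    # midline: per-x-bin mid of y extent
    mids=[]
    for a in np.arange(.505,.65,.01):
        k=q[(q[:,0]>=a)&(q[:,0]<a+.01)]
        if len(k)>5: mids.append((a+.005,(k[:,1].min()+k[:,1].max())/2,np.ptp(k[:,1])))
    mids=np.array(mids); f=np.polyfit(mids[:,0],mids[:,1],1); print("boom line slope",f[0],"y@.4586",np.polyval(f,.4586),"y@.6",np.polyval(f,.6),mids[:,2].mean())
    # bar
    m=(X[...,2]>.224)&(X[...,2]<.24)&(X[...,0]>.43)&(X[...,0]<.5)&(abs(X[...,1])<.16)
    q=X[m]; l=q[q[:,1]>.03]; r=q[q[:,1]<-.02]
    print("bar left",l.mean(0),l.max(0),"right",r.mean(0),r.min(0))
    m=(abs(X[...,2]-.046)<.0025)&(X[...,0]>.4)&(X[...,0]<.5)&(abs(X[...,1])<.16)
    for lo,hi in((-.125,-.055),(-.03,.035),(.065,.135)):
        q=X[m&(X[...,1]>lo)&(X[...,1]<hi)][:,:2]
        if len(q)>8: print("cup",robcirc(q))
    # crate rim fit
    m=(abs(X[...,2]-.06)<.003)&(X[...,0]>.4)&(X[...,0]<.68)&(X[...,1]>.24)&(X[...,1]<.4)
    hsv=cv2.cvtColor(s["im"],cv2.COLOR_RGB2HSV); m&=(hsv[...,0]>100)&(hsv[...,0]<125)&(hsv[...,1]>120)
    q=(X[m][:,:2]*1000).astype(np.float32); print("crate",cv2.minAreaRect(q))
E
```

```text
top caddy [(array([ 0.7904, -0.4208]), np.float64(0.01660511793811275), 69), (array([ 0.6001, -0.3452]), np.float64(0.02630977805929885), 54), (array([ 0.53  , -0.3324]), np.float64(0.026364295677351768), 60), (array([ 0.4591, -0.3193]), np.float64(0.02591636003939636), 32), (array([ 0.4588, -0.321 ]), np.float64(0.0258075937048389), 32)]
full [((array([0.6077, 0.3149]), np.float64(0.010458422941795673), 43), array([0.6074, 0.3162])), ((array([0.5291, 0.3216]), np.float64(0.010399360551429626), 43), array([0.5289, 0.3215])), ((array([0.4646, 0.3263]), np.float64(0.010427362993424031), 45), array([0.4655, 0.3268]))]
bare [((array([ 0.4605, -0.0884]), np.float64(0.0070384735122054716), 18), array([ 0.4593, -0.0873])), ((array([0.4479, 0.097 ]), np.float64(0.006443581035883114), 18), array([0.4473, 0.0972]))]
boom line slope 0.0679003229259013 y@.4586 0.004941834553227466 y@.6 0.014542940214949906 0.02447179837122149
bar left [0.4536 0.0826 0.235 ] [0.4629 0.1321 0.2398] right [ 0.4645 -0.0727  0.2351] [ 0.4563 -0.1236  0.2276]
cup (array([ 0.4657, -0.0907]), np.float64(0.02616706480430
[... 769 characters left out ...]
 ]), np.float64(0.010419227495693944), 38), array([0.4606, 0.0038])), ((array([ 0.4649, -0.0888]), np.float64(0.010883706756694955), 43), array([ 0.4643, -0.0875]))]
boom line slope 0.06792279372177949 y@.4586 0.005881523841268183 y@.6 0.0154858068735278 0.02673718087471378
bar left [0.4562 0.0857 0.2349] [0.4628 0.1306 0.2399] right [ 0.4678 -0.0791  0.2345] [ 0.4586 -0.1239  0.2241]
cup (array([ 0.4658, -0.0884]), np.float64(0.026298605943502005), 60)
cup (array([0.459 , 0.0061]), np.float64(0.02640836491225489), 58)
cup (array([0.4517, 0.1009]), np.float64(0.025899712471023167), 46)
crate ((533.0509033203125, 350.1068115234375), (232.56321716308594, 45.030216217041016), 1.190880298614502)
```

{"op": "move_arm", "data": {"increments": [[[1, 1, -0.6, -1, 0, 0, 0.236], [1, 1, -0.6, -1, 0, 0, 0.236], [1, 1, -0.6, -1, 0, 0, 0.236], [1, 1, -0.6, -1, 0, 0, 0.236], [1, 1, -0.6, -1, 0, 0, 0.236]]]}}

```text
time: 0.67
tool_pos: [0.3002, -0.398, 0.5109]
ee_rot: [3.133, -0.006, 0.073]
wrist_force: [-0.0, 0.1, 1.0]
width: 0.0938
```

{"op": "move_arm", "data": {"increments": [[[1, 0.8, -1, 0, 0, 0, 0], [1, 0.8, -1, 0, 0, 0, 0], [1, 0.8, -1, 0, 0, 0, 0], [1, 0.8, -1, 0, 0, 0, 0]]]}}

```text
time: 1.0
tool_pos: [0.374, -0.2921, 0.5039]
ee_rot: [-3.139, -0.001, 0.075]
wrist_force: [-0.6, -0.3, -0.3]
width: 0.0943
```

{"op": "move_arm", "data": {"increments": [[[1, 0.8, -1, 0, 0, 0, 0], [1, 0.8, -1, 0, 0, 0, 0], [1, 0.8, -1, 0, 0, 0, 0], [1, 0.8, -1, 0, 0, 0, 0]]]}}

```text
time: 1.33
tool_pos: [0.4471, -0.1872, 0.5033]
ee_rot: [-3.138, 0.0, 0.076]
wrist_force: [-0.3, 0.5, -0.3]
width: 0.0941
```

{"op": "move_arm", "data": {"increments": [[[1, 0.8, -1, 0, 0, 0, 0], [1, 0.8, -1, 0, 0, 0, 0], [1, 0.8, -1, 0, 0, 0, 0], [1, 0.8, -1, 0, 0, 0, 0]]]}}

```text
time: 1.67
tool_pos: [0.5202, -0.0824, 0.5025]
ee_rot: [-3.139, 0.001, 0.075]
wrist_force: [-1.5, 0.6, -0.0]
width: 0.0938
```

{"op": "move_arm", "data": {"increments": [[[1, 0.8, -0.9, 0, 0, 0, 0], [1, 0.8, -0.9, 0, 0, 0, 0], [1, 0.8, -0.9, 0, 0, 0, 0], [1, 0.8, -0.9, 0, 0, 0, 0], [1, 0.8, -0.9, 0, 0, 0, 0]]]}}

```text
time: 2.08
tool_pos: [0.5926, 0.0093, 0.5023]
ee_rot: [3.141, 0.004, 0.069]
wrist_force: [-0.1, -0.9, -0.0]
width: 0.0939
```

Run:
```python
from h import *
np.set_printoptions(precision=4,suppress=True)
go(.5985,.0147,.411,.068)
im,d=robot.snapshot("wrist"); cv2.imwrite("pics/c1.png",im[:,:,::-1])
im,d=robot.snapshot("scene"); cv2.imwrite("pics/c2.png",im[:,:,::-1])
```

```text
at [0.5926 0.0093 0.5023] [3.1408 0.004  0.0694] t 2.0833 w 0.09393756747907647 F [-0.0606 -0.8573 -0.0163]
shift [ 0.0666 -0.0505  0.913 ] turn [0.0005 0.0025 0.0009]
```

View pics/c1.png

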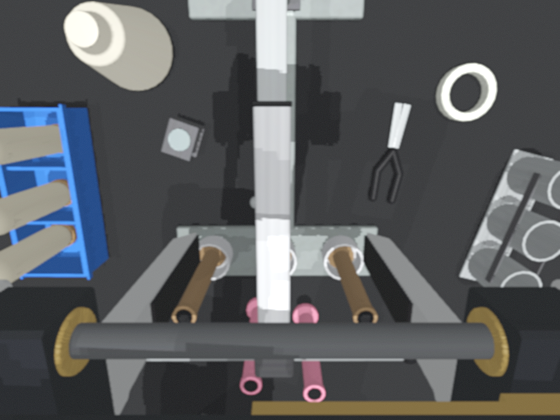

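View pics/c2.png

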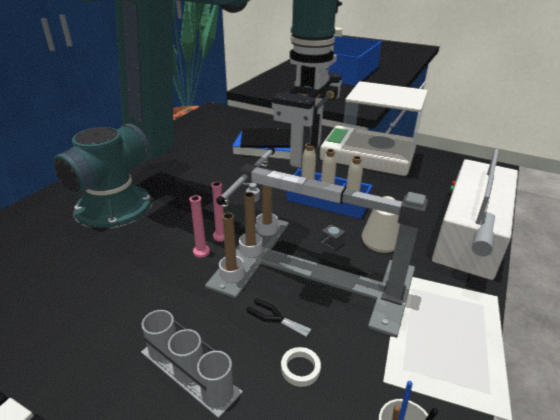

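{"op": "move_arm", "data": {"increments": [[[0.8, 0.07, -0.05, 0.3, 0, 0, 0], [0.8, 0.07, -0.05, 0.6, 0, 0, 0], [0.8, 0.07, -0.05, 0.91, 0, 0, 0], [0.8, 0.07, -0.05, 0.91, 0, 0, 0], [0.8, 0.07, -0.05, 0.91, 0, 0, 0]]]}}

```text
time: 2.6
tool_pos: [0.5972, 0.0135, 0.4121]
ee_rot: [-3.142, 0.005, 0.066]
wrist_force: [-0.9, -0.4, 0.9]
width: 0.0752
```

Run:
```python
from h import *
np.set_printoptions(precision=4,suppress=True)
go(.5985,.0147,.411,.068)
im,d=robot.snapshot("wrist"); cv2.imwrite("pics/c3.png",im[:,:,::-1])
```

```text
at [0.5972 0.0135 0.4121] [-3.1415  0.0046  0.0657] t 2.6 w 0.07523636215871096 F [-0.9078 -0.419   0.9183]
shift [ 0.0139 -0.0114  0.0108] turn [-0.      0.0029 -0.0014]
```

View pics/c3.png

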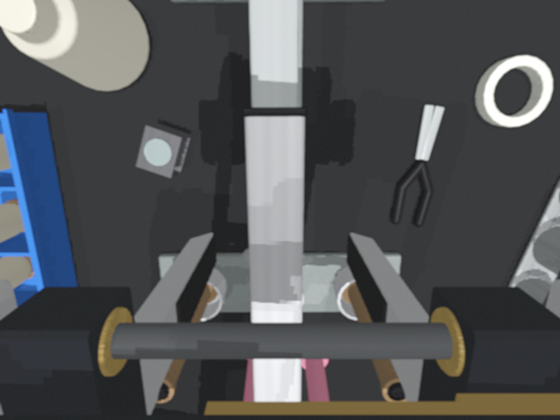

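{"op": "move_arm", "data": {"increments": [[[0.2, 0.01, -0.01, 0, 0, 0, 0], [0.2, 0.01, -0.01, 0, 0, 0, 0], [0.2, 0.01, -0.01, 0, 0, 0, 0], [0.2, 0.01, -0.01, 0, 0, 0, 0], [0, 0.01, -0.01, 0, 0, 0, 0], [0, 0.01, -0.01, 0, 0, 0, 0], [0, 0.01, -0.01, 0, 0, 0, 0], [0, 0.01, -0.01, 0, 0, 0, 0]]]}}

```text
time: 3.32
tool_pos: [0.5991, 0.0163, 0.4138]
ee_rot: [3.141, -0.0, 0.068]
wrist_force: [0.3, -0.2, -1.4]
width: 0.0262
```

{"op": "move_arm", "data": {"increments": [[[0, 0.1, 0, 0, 0, 0, 0], [0, 0.25, 0, 0, 0, 0, 0], [0, 0.4, 0, 0, 0, 0, 0], [0, 0.55, 0, 0, 0, 0, 0], [0, 0.7, 0, 0, 0, 0, 0], [0, 0.8, 0, 0, 0, 0, 0], [0, 0.88, 0, 0, 0, 0, 0], [0, 0.92, 0, 0, 0, 0, 0]]]}}

```text
time: 3.98
tool_pos: [0.6909, 0.0227, 0.4138]
ee_rot: [3.141, 0.002, 0.068]
wrist_force: [-2.5, 0.5, 2.6]
width: 0.0257
```

Run:
```python
from h import *
np.set_printoptions(precision=4,suppress=True)
go(.5991+.0948,.0163+.0065,.4138,.068)
im,d=robot.snapshot("scene"); cv2.imwrite("pics/c4.png",cv2.resize(im[130:300,180:440,::-1],None,fx=3,fy=3,interpolation=cv2.INTER_CUBIC))
```

```text
at [0.6909 0.0227 0.4138] [3.1414 0.0023 0.0683] t 3.9833 w 0.025688848068418434 F [-2.4691  0.5323  2.6133]
shift [ 0.0301  0.0007 -0.    ] turn [0.0001 0.0014 0.0002]
```

View pics/c4.png

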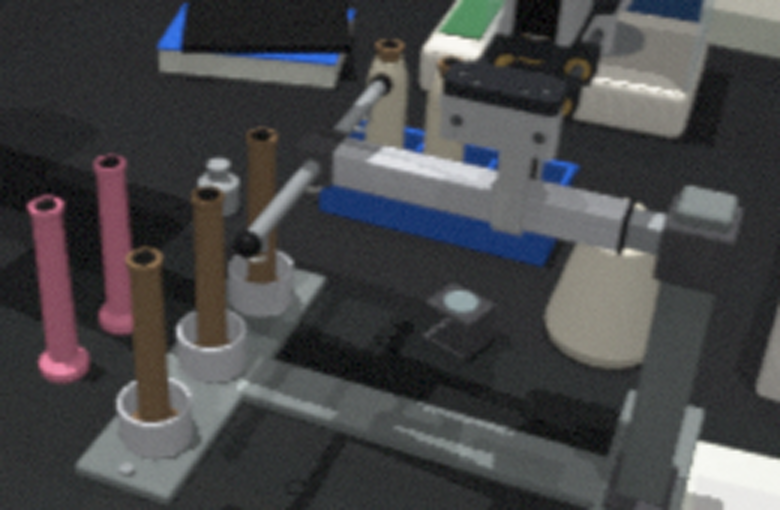

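{"op": "move_arm", "data": {"increments": [[[0, 0.01, 0, 0, 0, 0, 0], [0, 0.02, 0, 0, 0, 0, 0], [0, 0.03, 0, 0, 0, 0, 0], [0, 0.03, 0, 0, 0, 0, 0], [0, 0.03, 0, 0, 0, 0, 0]]]}}

```text
time: 4.45
tool_pos: [0.6935, 0.0228, 0.4138]
ee_rot: [-3.142, 0.0, 0.068]
wrist_force: [-2.2, 1.4, 2.4]
width: 0.026
```

Run:
```python
from h import *
np.set_printoptions(precision=4,suppress=True)
go(.5991+.0948,.0163+.0065,.4138,.068)
im,d=robot.snapshot("wrist"); cv2.imwrite("pics/c5.png",im[:,:,::-1])
X=cloud(d,cam("wrist"));
im,d=robot.snapshot("top"); X=cloud(d,cam("top"))
m=(X[...,2]>.224)&(X[...,2]<.24)&(X[...,0]>.5)&(X[...,0]<.59)&(abs(X[...,1])<.16)
q=X[m]; l=q[(q[:,1]>.05)]; r=q[q[:,1]<-.02]
print("bar left",l.mean(0),"right",r.mean(0))
cv2.imwrite("pics/c6.png",im[:,:,::-1])
```

```text
at [0.6935 0.0228 0.4138] [-3.1416  0.0005  0.0682] t 4.45 w 0.025971270333391593 F [-2.1897  1.4061  2.4223]
shift [0.0042 0.0007 0.0001] turn [-0.      0.0003  0.0001]
bar left [0.5446 0.1328 0.2356] right [ 0.5583 -0.0697  0.2352]
```

View pics/c5.png

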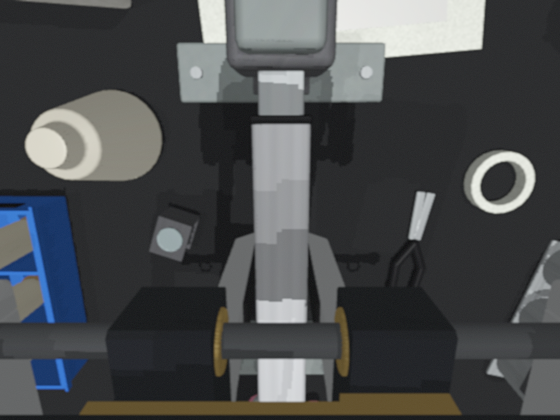

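{"op": "move_arm", "data": {"increments": [[[0, 0.02, 0, 0, 0, 0, 0], [0, 0.03, 0, 0, 0, 0, 0], [0, 0.03, 0, 0, 0, 0, 0], [0, 0.03, 0, 0, 0, 0, 0]]]}}

```text
time: 4.88
tool_pos: [0.6961, 0.023, 0.4138]
ee_rot: [-3.142, 0.003, 0.068]
wrist_force: [-6.7, 0.2, 3.7]
width: 0.0255
```

{"op": "move_arm", "data": {"increments": [[[0, -0.03, 0, 0, 0, 0, 0], [0, -0.05, 0, 0, 0, 0, 0], [0, -0.06, 0, 0, 0, 0, 0], [0, -0.06, 0, 0, 0, 0, 0]]]}}

```text
time: 5.22
tool_pos: [0.6913, 0.0226, 0.4138]
ee_rot: [-3.142, -0.003, 0.068]
wrist_force: [4.7, 1.6, 2.5]
width: 0.0259
```

{"op": "move_arm", "data": {"increments": [[[0.6, 0.02, 0, 0, 0, 0, 0], [0.6, 0.02, 0, 0, 0, 0, 0], [0.7, 0.02, 0, 0, 0, 0, 0], [0.7, 0.02, 0, -0.3, 0, 0, 0], [0.7, 0, 0, -0.6, 0, 0, 0], [0.7, 0, 0, -0.9, 0, 0, 0], [0.7, 0, 0, -0.9, 0, 0, 0], [0.7, 0, 0, -0.9, 0, 0, 0]]]}}

```text
time: 5.88
tool_pos: [0.6904, 0.0224, 0.5067]
ee_rot: [3.141, -0.005, 0.068]
wrist_force: [0.4, -0.7, -0.5]
width: 0.0656
```

{"op": "move_arm", "data": {"increments": [[[0.7, -0.35, 0.2, 0, 0, 0, 0], [0.7, -0.7, 0.4, 0, 0, 0, 0], [0.7, -1, 0.4, 0, 0, 0, 0], [0.7, -1, 0.4, 0, 0, 0, 0], [0.7, -1, 0.4, 0, 0, 0, 0]]]}}

```text
time: 6.3
tool_pos: [0.5927, -0.0245, 0.502]
ee_rot: [-3.141, 0.003, 0.067]
wrist_force: [0.8, 0.1, 1.0]
width: 0.0659
```

Run:
```python
from h import *
np.set_printoptions(precision=4,suppress=True)
go(.4657,-.0896,.43,.068)
im,d=robot.snapshot("wrist"); P=cam("wrist"); np.savez("s_w.npz",im=im,d=d)
print("button px", proj([.5985-.018*.068,.0147+.018,.23],P), proj([.5985-.013*.068,.0147+.013,.243],P),proj([.4588+.095,.0052+.0065,.23],P))
cv2.imwrite("pics/c7.png",im[:,:,::-1])
X=cloud(d,P)
m=(X[...,2]>.224)&(X[...,2]<.24)&(X[...,0]>.5)&(X[...,0]<.59)&(abs(X[...,1])<.16)
q=X[m]; f=np.polyfit(q[:,1],q[:,0],1); print("bar x at .0117:",np.polyval(f,.0117),f,len(q))
```

```text
at [ 0.5927 -0.0245  0.502 ] [-3.1411  0.0028  0.0671] t 6.3 w 0.06586708490029015 F [0.8394 0.0934 0.9578]
shift [-1.3086  0.5648  0.7237] turn [-0.0003  0.0018 -0.0006]
button px [208.2227 202.0886] [211.301  206.7702] [233.4777 255.0582]
bar x at .0117: 0.5567468169600218 [-0.0736  0.5576] 3513
```

View pics/c7.png

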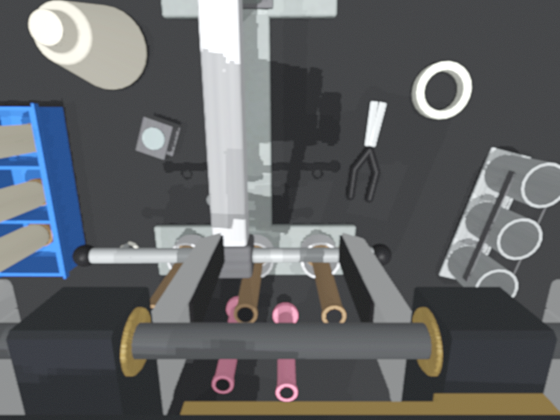

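Run:
```python
from h import *
im=np.load("s_w.npz")["im"]
cv2.imwrite("pics/c8.png",cv2.resize(im[160:250,160:280,::-1],None,fx=6,fy=6,interpolation=cv2.INTER_CUBIC))
a=np.load("s_top.npz")
```

```text
(no output)
```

View pics/c8.png

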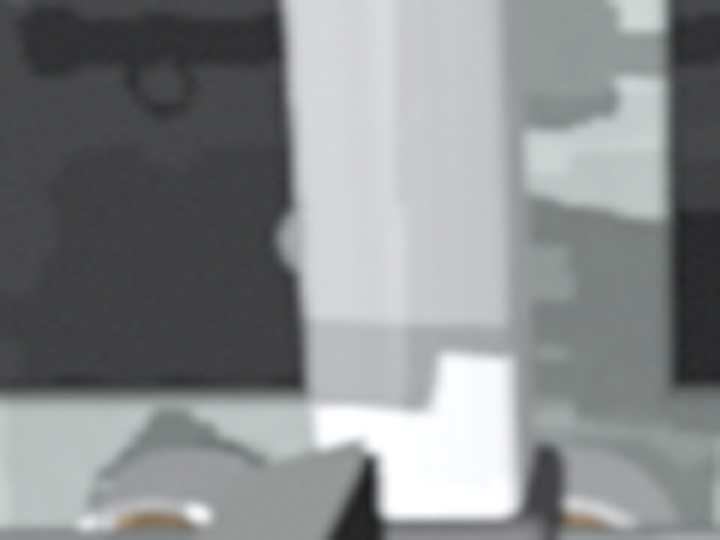

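Run:
```python
from h import *
np.set_printoptions(precision=4,suppress=True)
for n in("top","scene","wrist"):
    im,d=robot.snapshot(n); X=cloud(d,cam(n))
    hsv=cv2.cvtColor(im,cv2.COLOR_RGB2HSV)
    print(n,"bare",tops(X,.176,(.4,.53),(-.16,.16)))
    # bobbin shaft fit: points z .08-.17, near cups
    for c in((.4657,-.0896),(.4588,.0052),(.452,.1)):
        m=(X[...,2]>.06)&(X[...,2]<.172)&(np.hypot(X[...,0]-c[0],X[...,1]-c[1])<.025)
        q=X[m]
        if len(q)>60: print("  shaft",robcirc(q[:,:2]), "lo",robcirc(q[q[:,2]<.11][:,:2])[0] if (q[:,2]<.11).sum()>30 else None,"hi",robcirc(q[q[:,2]>.12][:,:2])[0] if (q[:,2]>.12).sum()>30 else None)
    if n!="wrist": print(caddy(X))
```

```text
top bare [((array([ 0.4644, -0.0924]), np.float64(0.008552892664356864), 14), array([ 0.463 , -0.0951])), ((array([0.4533, 0.1023]), np.float64(0.008807629099387716), 30), array([0.4533, 0.1029]))]
[(array([ 0.7901, -0.4223]), np.float64(0.015496797162446082), 63), (array([ 0.6002, -0.3453]), np.float64(0.026291894565554527), 61), (array([ 0.5295, -0.3322]), np.float64(0.026022194015905734), 41), (array([ 0.4589, -0.3199]), np.float64(0.026309563839525926), 72)]
scene bare [((array([0.453 , 0.1012]), np.float64(0.011349746039757306), 29), array([0.4531, 0.1005])), ((array([0.4612, 0.0041]), np.float64(0.011084121387836357), 38), array([0.4608, 0.0038])), ((array([ 0.4657, -0.0894]), np.float64(0.010228303530133095), 43), array([ 0.4643, -0.0877]))]
  shaft (array([ 0.4647, -0.0882]), np.float64(0.010586243977591982), 368) lo [ 0.4647 -0.088 ] hi [ 0.4648 -0.0882]
  shaft (array([0.4608, 0.0041]), np.float64(0.010492292478015974), 310) lo [0.4609 0.004 ] hi [0.4604 0.0046]
  shaft (array([0.4525, 0.1018]), np.float64(0.011004680483903281), 188) lo [0.4526 0.1021] hi [0.4526 0.1014]
[(array([ 0.4596, -0.3187]), np.float64(0.026226250553392724), 155), (array([ 0.5303, -0.3313]), np.float64(0.026353246848771206), 176), (array([ 0.601 , -0.3439]), np.float64(0.02624210798026145), 206)]
wrist bare [((array([0.4652, 0.1008]), np.float64(0.001631062289497124), 17), array([0.4649, 0.1008])), ((array([0.4641, 0.0037]), np.float64(0.00959553669256301), 198), array([0.4639, 0.0039])), ((array([ 0.4688, -0.0878]), np.float64(0.00907903219943526), 178), array([ 0.4694, -0.0882]))]
  shaft (array([ 0.4658, -0.0885]), np.float64(0.011228787180591216), 827) lo [ 0.4657 -0.0886] hi [ 0.4659 -0.0885]
  shaft (array([0.4619, 0.0036]), np.float64(0.011058602601908213), 617) lo [0.4629 0.0027] hi [0.462  0.0038]
  shaft (array([0.4588, 0.1024]), np.float64(0.0066573733293172396), 288) lo [0.4571 0.102 ] hi [0.4588 0.1024]
```

{"op": "move_arm", "data": {"increments": [[[0.7, -0.4, 0.3, 0, 0, 0, 0], [0.7, -0.75, 0.5, 0, 0, 0, 0], [0.7, -1, 0.5, 0, 0, 0, 0], [0.7, -1, 0.5, 0.2, 0, 0, 0], [0.7, -1, 0.5, 0.5, 0, 0, 0], [0.7, -1, 0.5, 0.5, 0, 0, 0]]]}}

```text
time: 7.0
tool_pos: [0.4971, -0.0808, 0.447]
ee_rot: [-3.138, 0.011, 0.068]
wrist_force: [-1.0, -0.3, -2.0]
width: 0.0659
```

Run:
```python
from h import *
np.set_printoptions(precision=4,suppress=True)
go(.4648,-.0885,.311,.068)
```

```text
at [ 0.4971 -0.0808  0.447 ] [-3.1377  0.0111  0.068 ] t 7.0 w 0.06591367234603532 F [-1.0393 -0.3062 -2.0261]
shift [-0.3126  0.0606  1.3635] turn [-0.0025  0.0071  0.    ]
```

{"op": "move_arm", "data": {"increments": [[[0.6, -0.28, 0.06, 0, 0, 0, 0], [0.6, -0.28, 0.06, 0.4, 0, 0, 0], [0.6, -0.28, 0.06, 0.7, 0, 0, 0], [0.6, -0.28, 0.06, 0.7, 0, 0, 0], [0.6, -0.28, 0.06, 0.7, 0, 0, 0]]]}}

```text
time: 7.42
tool_pos: [0.4705, -0.0886, 0.383]
ee_rot: [-3.14, 0.003, 0.069]
wrist_force: [-0.5, -0.2, 0.9]
width: 0.0565
```

Run:
```python
from h import *
np.set_printoptions(precision=4,suppress=True)
go(.4648,-.0885,.311,.068)
im,d=robot.snapshot("wrist"); cv2.imwrite("pics/d1.png",im[:,:,::-1])
```

```text
at [ 0.4705 -0.0886  0.383 ] [-3.1403  0.0033  0.0688] t 7.4167 w 0.056488064421750514 F [-0.4946 -0.2402  0.9128]
shift [-0.0546 -0.0039  0.7205] turn [-0.0008  0.0021  0.0005]
```

View pics/d1.png

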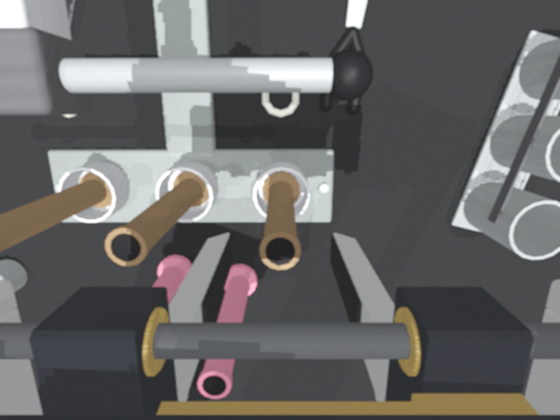

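{"op": "move_arm", "data": {"increments": [[[0.6, -0.05, 0, 0.35, 0, 0, 0], [0.6, -0.05, 0, 0.7, 0, 0, 0], [0.6, -0.05, 0, 0.72, 0, 0, 0], [0.6, -0.05, 0, 0.72, 0, 0, 0], [0.1, -0.05, 0, 0.72, 0, 0, 0], [0.1, -0.05, 0, 0.72, 0, 0, 0], [0.1, -0.05, 0, 0.72, 0, 0, 0], [0, -0.05, 0, 0.72, 0, 0, 0]]]}}

```text
time: 8.13
tool_pos: [0.4655, -0.0892, 0.3139]
ee_rot: [3.14, -0.004, 0.068]
wrist_force: [-0.7, -0.3, -0.1]
width: 0.0333
```

{"op": "move_arm", "data": {"increments": [[[0, 0, 0, 0, 0, 0, 0], [0, 0, 0, 0, 0, 0, 0], [0, 0, 0, -0.2, 0, 0, 0], [0, 0, 0, -0.6, 0, 0, 0], [0, 0, 0, -1, 0, 0, 0], [0, 0, 0, -1, 0, 0, 0]]]}}

```text
time: 8.63
tool_pos: [0.4656, -0.0893, 0.4207]
ee_rot: [3.136, -0.015, 0.068]
wrist_force: [1.4, 0.0, 0.7]
width: 0.0214
```

Run:
```python
from h import *
np.set_printoptions(precision=4,suppress=True)
im,d=robot.snapshot("wrist"); cv2.imwrite("pics/d2.png",im[:,:,::-1])
im,d=robot.snapshot("top"); X=cloud(d,cam("top")); print(caddy(X))
go(.6,-.3447,.42,.068)
```

```text
[(array([ 0.7904, -0.4197]), np.float64(0.016496294628636485), 68), (array([ 0.6003, -0.3454]), np.float64(0.02659716831062465), 48), (array([ 0.5298, -0.3309]), np.float64(0.02522956788820981), 24), (array([ 0.4587, -0.3196]), np.float64(0.025860802905267745), 59)]
at [ 0.465  -0.0891  0.414 ] [ 3.1397 -0.0047  0.0681] t 8.7333 w 0.021746263944992225 F [ 1.1258 -0.2314 -0.1266]
shift [ 1.1729  2.6418 -0.0495] turn [ 0.0012 -0.003   0.0001]
```

View pics/d2.png

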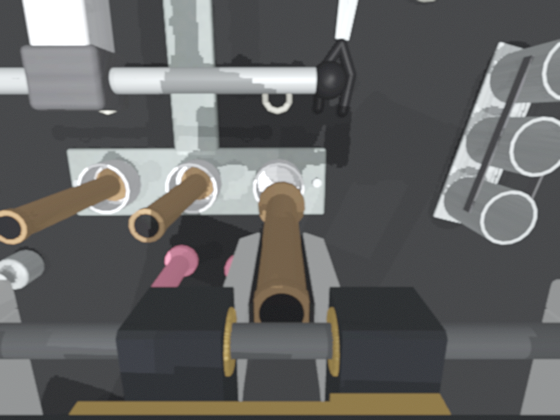

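{"op": "move_arm", "data": {"increments": [[[0, 0.1, 0.35, -0.05, 0, 0, 0], [0, 0.2, 0.7, -0.05, 0, 0, 0], [0, 0.2, 1, -0.05, 0, 0, 0], [0, 0.2, 1, -0.05, 0, 0, 0]]]}}

```text
time: 9.07
tool_pos: [0.4917, -0.1916, 0.4133]
ee_rot: [3.141, 0.005, 0.063]
wrist_force: [-0.6, 0.6, -1.2]
width: 0.0216
```

{"op": "move_arm", "data": {"increments": [[[0, 0.2, 0.35, 0, 0, 0, 0], [0, 0.4, 0.7, 0, 0, 0, 0], [0, 0.5, 1, 0, 0, 0, 0], [0, 0.5, 1, 0, 0, 0, 0]]]}}

```text
time: 9.4
tool_pos: [0.5494, -0.288, 0.4118]
ee_rot: [-3.14, 0.005, 0.064]
wrist_force: [-0.6, -0.2, -2.2]
width: 0.0218
```

{"op": "move_arm", "data": {"increments": [[[0, 0.2, 0.3, 0, 0, 0, 0], [0, 0.47, 0.64, 0, 0, 0, 0], [0, 0.47, 0.64, 0, 0, 0, 0], [0, 0.47, 0.64, 0, 0, 0, 0], [0, 0.47, 0.64, 0, 0, 0, 0]]]}}

```text
time: 9.82
tool_pos: [0.5995, -0.3438, 0.4148]
ee_rot: [-3.139, 0.003, 0.068]
wrist_force: [0.3, 0.4, 0.2]
width: 0.022
```

Run:
```python
from h import *
np.set_printoptions(precision=4,suppress=True)
im,d=robot.snapshot("wrist"); cv2.imwrite("pics/d3.png",im[:,:,::-1])
im,d=robot.snapshot("scene"); X=cloud(d,cam("scene")); print(caddy(X));cv2.imwrite("pics/d4.png",im[:,:,::-1])
m=(X[...,2]>.17)&(X[...,2]<.2)&(np.hypot(X[...,0]-.6,X[...,1]+.3447)<.03)
q=X[m]; print(len(q),robcirc(q[:,:2]) if len(q)>30 else 0)
go(.6005,-.3447,.306,.068)
```

```text
[(array([ 0.4596, -0.3186]), np.float64(0.026328181415054795), 155), (array([ 0.5302, -0.3312]), np.float64(0.026383653168310348), 166), (array([ 0.6012, -0.3441]), np.float64(0.026129964067265355), 151)]
223 (array([ 0.598 , -0.3426]), np.float64(0.011508032840391593), 219)
at [ 0.5989 -0.343   0.4178] [ 3.1414 -0.0006  0.0691] t 9.9167 w 0.021655359359922164 F [ 0.7837 -0.2237 -1.1167]
shift [0.0141 0.0177 1.1179] turn [ 0.0001 -0.0004  0.0007]
```

View pics/d4.png

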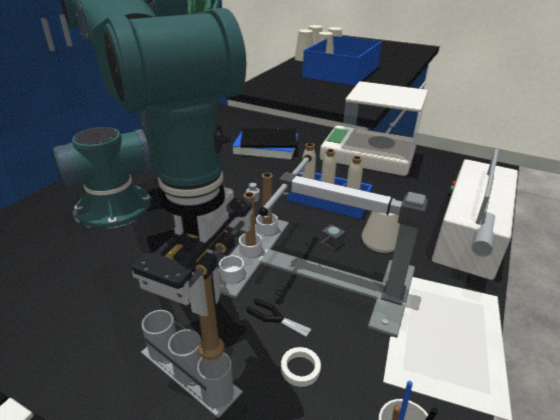

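{"op": "move_arm", "data": {"increments": [[[0, 0.02, 0.02, 0, 0, 0, 0], [0, 0.02, 0.02, 0.1, 0, 0, 0], [0, 0.02, 0.02, 0.4, 0, 0, 0], [0, 0.02, 0.02, 0.7, 0, 0, 0], [0, 0.02, 0.02, 1, 0, 0, 0], [0, 0.02, 0.02, 1, 0, 0, 0]]]}}

```text
time: 10.42
tool_pos: [0.5999, -0.3448, 0.3089]
ee_rot: [-3.133, 0.01, 0.068]
wrist_force: [-0.8, -0.1, -2.9]
width: 0.0217
```

{"op": "move_arm", "data": {"increments": [[[0, 0, 0, 0.1, 0, 0, 0], [0, 0, 0, 0.11, 0, 0, 0], [0, 0, 0, 0.11, 0, 0, 0], [0.55, 0, 0, 0.11, 0, 0, 0], [0.55, 0, 0, 0.11, 0, 0, 0], [0.55, 0, 0, 0.11, 0, 0, 0], [0.55, 0, 0, -0.2, 0, 0, 0], [0.55, 0, 0, -0.6, 0, 0, 0]]]}}

```text
time: 11.08
tool_pos: [0.6013, -0.3461, 0.3724]
ee_rot: [-3.135, 0.008, 0.068]
wrist_force: [0.7, -0.6, 0.3]
width: 0.05
```

Run:
```python
from h import *
np.set_printoptions(precision=4,suppress=True)
im,d=robot.snapshot("scene"); X=cloud(d,cam("scene")); print(caddy(X));cv2.imwrite("pics/d5.png",im[:,:,::-1])
m=(X[...,2]>.1)&(X[...,2]<.18)&(np.hypot(X[...,0]-.6,X[...,1]+.3447)<.03)
q=X[m]; print(len(q),q[:,2].max(),robcirc(q[:,:2]) if len(q)>30 else 0)
go(.461,.004,.4,.068)
```

```text
[(array([ 0.4593, -0.3183]), np.float64(0.026363037805704204), 90), (array([ 0.5303, -0.3313]), np.float64(0.026256880644429433), 128), (array([ 0.6011, -0.3441]), np.float64(0.02619850353457767), 169), (array([ 0.6014, -0.3489]), np.float64(0.01103068623034012), 35)]
560 0.17988222302227255 (array([ 0.6009, -0.3495]), np.float64(0.01069415671198019), 390)
at [ 0.6019 -0.3465  0.3868] [ 3.134  -0.0096  0.0681] t 11.1333 w 0.05113027213860165 F [1.2759 0.4013 5.956 ]
shift [-1.1658 -3.5918 -0.17  ] turn [ 0.0048 -0.0061  0.0001]
```

View pics/d5.png

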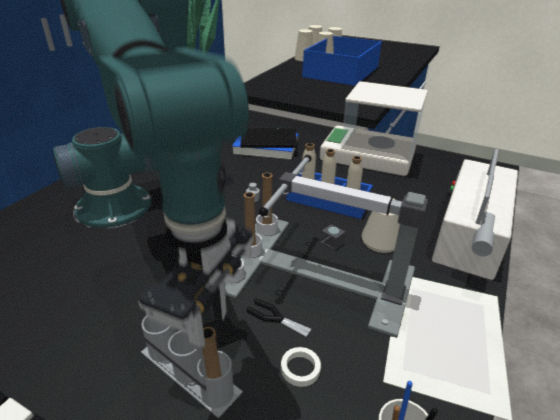

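{"op": "move_arm", "data": {"increments": [[[0.6, -0.3, -0.2, -0.3, 0, 0, 0], [0.6, -0.65, -0.6, -0.3, 0, 0, 0], [0.6, -1, -0.9, -0.3, 0, 0, 0], [0.6, -1, -1, -0.3, 0, 0, 0]]]}}

```text
time: 11.47
tool_pos: [0.4927, -0.2522, 0.4087]
ee_rot: [3.139, -0.002, 0.067]
wrist_force: [0.1, -0.7, 0.1]
width: 0.0563
```

{"op": "move_arm", "data": {"increments": [[[0.6, -0.1, -0.35, 0, 0, 0, 0], [0.6, -0.17, -0.7, 0, 0, 0, 0], [0.6, -0.17, -1, 0, 0, 0, 0]]]}}

```text
time: 11.72
tool_pos: [0.4697, -0.1532, 0.4081]
ee_rot: [3.14, -0.003, 0.067]
wrist_force: [0.6, 1.1, 0.7]
width: 0.0565
```

{"op": "move_arm", "data": {"increments": [[[0.6, 0, -0.4, 0, 0, 0, 0], [0.6, 0, -0.8, 0, 0, 0, 0], [0.6, 0, -1, 0, 0, 0, 0]]]}}

```text
time: 11.97
tool_pos: [0.4636, -0.0518, 0.4081]
ee_rot: [-3.141, -0.003, 0.071]
wrist_force: [1.2, 0.5, -0.6]
width: 0.0563
```

{"op": "move_arm", "data": {"increments": [[[0.6, 0, -0.35, 0, 0, 0, 0], [0.6, 0, -0.59, 0, 0, 0, 0], [0.6, 0, -0.59, 0, 0, 0, 0], [0.6, 0, -0.59, 0, 0, 0, 0], [0.6, 0, -0.59, 0, 0, 0, 0]]]}}

```text
time: 12.38
tool_pos: [0.4606, 0.0035, 0.4073]
ee_rot: [3.14, -0.002, 0.068]
wrist_force: [0.3, -0.3, -0.1]
width: 0.0564
```

Run:
```python
from h import *
np.set_printoptions(precision=4,suppress=True)
go(.461,.004,.312,.068)
```

```text
at [0.4606 0.0035 0.4073] [ 3.1405 -0.0015  0.0681] t 12.3833 w 0.05640220726728756 F [ 0.3454 -0.3098 -0.0722]
shift [ 0.0033 -0.006   0.9528] turn [ 0.0007 -0.001   0.    ]
```

{"op": "move_arm", "data": {"increments": [[[0.6, 0, 0, 0.35, 0, 0, 0], [0.6, 0, 0, 0.7, 0, 0, 0], [0.6, 0, 0, 0.95, 0, 0, 0], [0.6, 0, 0, 0.95, 0, 0, 0], [0.1, 0, 0, 0.95, 0, 0, 0], [0.1, 0, 0, 0.95, 0, 0, 0], [0.1, 0, 0, 0.95, 0, 0, 0], [0, 0, 0, 0.95, 0, 0, 0]]]}}

```text
time: 13.05
tool_pos: [0.4613, 0.0035, 0.3141]
ee_rot: [3.141, -0.004, 0.068]
wrist_force: [0.0, -1.5, -0.2]
width: 0.0333
```

{"op": "move_arm", "data": {"increments": [[[0, 0, 0, 0, 0, 0, 0], [0, 0, 0, 0, 0, 0, 0], [0, 0, 0, -0.2, 0, 0, 0], [0, 0, 0, -0.6, 0, 0, 0], [0, 0, 0, -1, 0, 0, 0], [0, 0, 0, -1, 0, 0, 0], [0, 0, 0, -1, 0, 0, 0]]]}}

```text
time: 13.63
tool_pos: [0.4608, 0.0039, 0.4152]
ee_rot: [3.14, -0.007, 0.068]
wrist_force: [-0.0, 0.1, -1.4]
width: 0.0214
```

{"op": "move_arm", "data": {"increments": [[[0, 0, 0.35, -0.03, 0, 0, 0], [0, 0, 0.7, -0.03, 0, 0, 0], [0, 0, 1, -0.03, 0, 0, 0]]]}}

```text
time: 13.88
tool_pos: [0.4671, -0.0969, 0.4131]
ee_rot: [-3.141, 0.002, 0.069]
wrist_force: [0.3, 0.6, -0.5]
width: 0.0215
```

{"op": "move_arm", "data": {"increments": [[[0, 0, 0.35, 0, 0, 0, 0], [0, 0, 0.7, 0, 0, 0, 0], [0, 0, 1, 0, 0, 0, 0]]]}}

```text
time: 14.13
tool_pos: [0.4737, -0.1975, 0.4126]
ee_rot: [-3.14, 0.003, 0.068]
wrist_force: [-0.2, -0.6, -0.7]
width: 0.0217
```

Run:
```python
from h import *
np.set_printoptions(precision=4,suppress=True)
im,d=robot.snapshot("scene"); X=cloud(d,cam("scene")); print(caddy(X));cv2.imwrite("pics/e1.png",im[:,:,::-1])
go(.5301,-.3316,.41,.068)
```

```text
[(array([ 0.4594, -0.3185]), np.float64(0.02646347846780591), 154), (array([ 0.5304, -0.3312]), np.float64(0.02631132268203801), 173), (array([ 0.6011, -0.3441]), np.float64(0.026194964047670917), 167), (array([ 0.6025, -0.3478]), np.float64(0.011109478373611446), 35)]
at [ 0.4739 -0.2017  0.4119] [3.1386 0.0041 0.0627] t 14.1833 w 0.02163089348967088 F [ 1.2427 -3.5219 -0.1897]
shift [0.4796 1.3319 0.0213] turn [ 0.0019  0.0026 -0.0034]
```

View pics/e1.png

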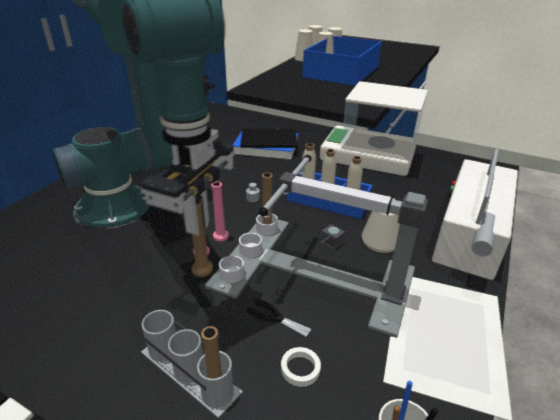

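{"op": "move_arm", "data": {"increments": [[[0, 0.2, 0.4, 0, 0, 0, 0], [0, 0.4, 0.7, 0, 0, 0, 0], [0, 0.47, 1, 0, 0, 0, 0], [0, 0.47, 1, 0, 0, 0, 0]]]}}

```text
time: 14.52
tool_pos: [0.5287, -0.2965, 0.4103]
ee_rot: [-3.141, 0.005, 0.064]
wrist_force: [-0.0, 1.4, -0.8]
width: 0.0215
```

{"op": "move_arm", "data": {"increments": [[[0, 0, 0.35, 0, 0, 0, 0], [0, 0, 0.35, 0, 0, 0, 0], [0, 0, 0.35, 0, 0, 0, 0], [0, 0, 0.35, 0, 0, 0, 0]]]}}

```text
time: 14.85
tool_pos: [0.5301, -0.3264, 0.4135]
ee_rot: [-3.139, 0.002, 0.068]
wrist_force: [0.1, 0.2, 0.0]
width: 0.0218
```

Run:
```python
from h import *
np.set_printoptions(precision=4,suppress=True)
im,d=robot.snapshot("scene"); X=cloud(d,cam("scene")); print(caddy(X))
m=(X[...,2]>.125)&(X[...,2]<.2)&(np.hypot(X[...,0]-.53,X[...,1]+.3316)<.03)
q=X[m]; print(len(q),robcirc(q[:,:2]) if len(q)>30 else 0)
go(.5303,-.3316,.306,.068)
```

```text
[(array([ 0.4593, -0.3186]), np.float64(0.026358601456011817), 143), (array([ 0.5304, -0.3313]), np.float64(0.026336526317213806), 139), (array([ 0.6013, -0.3442]), np.float64(0.026152573974954057), 176), (array([ 0.6021, -0.3474]), np.float64(0.011509050130797152), 36)]
643 (array([ 0.5286, -0.3255]), np.float64(0.011644785134604237), 451)
at [ 0.5301 -0.326   0.4142] [-3.1403  0.0008  0.069 ] t 14.9 w 0.021730928352211624 F [-0.3587 -0.0253 -0.0427]
shift [-0.0012  0.057   1.0815] turn [-0.0008  0.0005  0.0006]
```

{"op": "move_arm", "data": {"increments": [[[0, 0.01, 0.055, 0, 0, 0, 0], [0, 0.01, 0.055, 0.1, 0, 0, 0], [0, 0.01, 0.055, 0.4, 0, 0, 0], [0, 0.01, 0.055, 0.7, 0, 0, 0], [0, 0.01, 0.055, 1, 0, 0, 0], [0, 0.01, 0.055, 1, 0, 0, 0]]]}}

```text
time: 15.4
tool_pos: [0.5301, -0.331, 0.3066]
ee_rot: [-3.133, 0.01, 0.069]
wrist_force: [-0.7, -0.4, -3.3]
width: 0.0212
```

{"op": "move_arm", "data": {"increments": [[[0, 0, 0, 0.08, 0, 0, 0], [0, 0, 0, 0.08, 0, 0, 0], [0.55, 0, 0, 0.08, 0, 0, 0], [0.55, 0, 0, 0.08, 0, 0, 0], [0.55, 0, 0, 0.08, 0, 0, 0], [0.55, 0, 0, -0.2, 0, 0, 0], [0.55, 0, 0, -0.6, 0, 0, 0], [0.55, 0, 0, -0.9, 0, 0, 0]]]}}

```text
time: 16.07
tool_pos: [0.5315, -0.3325, 0.4079]
ee_rot: [3.14, -0.002, 0.068]
wrist_force: [0.7, 0.4, 1.1]
width: 0.0515
```

Run:
```python
from h import *
np.set_printoptions(precision=4,suppress=True)
im,d=robot.snapshot("scene"); X=cloud(d,cam("scene")); print(caddy(X))
m=(X[...,2]>.1)&(X[...,2]<.175)&(np.hypot(X[...,0]-.53,X[...,1]+.3316)<.03)
q=X[m]; print(len(q),q[:,2].max(),robcirc(q[:,:2]) if len(q)>30 else 0)
go(.4527,.1015,.41,.068)
```

```text
[(array([ 0.4595, -0.3189]), np.float64(0.02618341610256239), 138), (array([ 0.5304, -0.3312]), np.float64(0.02637344160747949), 140), (array([ 0.5305, -0.3339]), np.float64(0.01155626613967391), 34), (array([ 0.6013, -0.3444]), np.float64(0.026176260259142204), 161), (array([ 0.6021, -0.3474]), np.float64(0.011373504462248867), 32)]
546 0.17142652481794568 (array([ 0.5311, -0.3349]), np.float64(0.01036944512776472), 424)
at [ 0.5318 -0.3327  0.4163] [ 3.1308 -0.0124  0.0682] t 16.1167 w 0.051326787328823356 F [ 0.7921 -0.5956  4.2229]
shift [-0.4938 -4.3864  0.0102] turn [ 0.0068 -0.0079  0.0001]
```

{"op": "move_arm", "data": {"increments": [[[0.6, -0.3, -0.3, 0, 0, 0, 0], [0.6, -0.49, -0.7, 0, 0, 0, 0], [0.6, -0.49, -1, 0, 0, 0, 0]]]}}

```text
time: 16.37
tool_pos: [0.4738, -0.2357, 0.4057]
ee_rot: [3.141, -0.0, 0.065]
wrist_force: [0.9, -0.7, -0.3]
width: 0.0567
```

{"op": "move_arm", "data": {"increments": [[[0.6, 0, -0.4, 0, 0, 0, 0], [0.6, 0, -0.8, 0, 0, 0, 0], [0.6, 0, -1, 0, 0, 0, 0]]]}}

```text
time: 16.62
tool_pos: [0.4682, -0.1332, 0.4062]
ee_rot: [-3.141, -0.003, 0.07]
wrist_force: [0.8, -0.7, 0.3]
width: 0.0562
```

{"op": "move_arm", "data": {"increments": [[[0.6, 0, -0.4, 0, 0, 0, 0], [0.6, 0, -0.8, 0, 0, 0, 0], [0.6, 0, -1, 0, 0, 0, 0]]]}}

```text
time: 16.87
tool_pos: [0.4615, -0.0335, 0.4062]
ee_rot: [-3.141, -0.003, 0.071]
wrist_force: [0.1, -0.7, 0.1]
width: 0.0567
```

{"op": "move_arm", "data": {"increments": [[[0.6, 0, -0.4, 0, 0, 0, 0], [0.6, 0, -0.8, 0, 0, 0, 0], [0.6, 0, -1, 0, 0, 0, 0]]]}}

```text
time: 17.12
tool_pos: [0.4546, 0.0663, 0.4061]
ee_rot: [-3.14, -0.003, 0.071]
wrist_force: [0.8, 0.3, -0.0]
width: 0.0563
```

{"op": "move_arm", "data": {"increments": [[[0.6, 0, -0.38, 0, 0, 0, 0], [0.6, 0, -0.38, 0, 0, 0, 0], [0.6, 0, -0.38, 0, 0, 0, 0], [0.6, 0, -0.38, 0, 0, 0, 0]]]}}

```text
time: 17.45
tool_pos: [0.4529, 0.1009, 0.4053]
ee_rot: [3.141, -0.001, 0.069]
wrist_force: [-1.1, 0.1, 0.0]
width: 0.0565
```

Run:
```python
from h import *
np.set_printoptions(precision=4,suppress=True)
im,d=robot.snapshot("wrist"); cv2.imwrite("pics/e2.png",im[:,:,::-1])
go(.4527,.1015,.312,.068)
```

```text
at [0.453  0.1004 0.4052] [ 3.1409 -0.0012  0.0672] t 17.5 w 0.056275441897040826 F [ 0.2578 -0.3627  0.1121]
shift [-0.0031 -0.0122  0.9319] turn [ 0.0004 -0.0007 -0.0005]
```

View pics/e2.png

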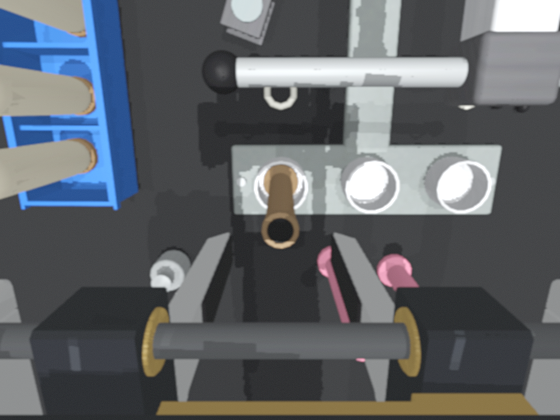

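{"op": "move_arm", "data": {"increments": [[[0.6, 0, -0.01, 0.35, 0, 0, 0], [0.6, 0, -0.01, 0.7, 0, 0, 0], [0.6, 0, -0.01, 0.93, 0, 0, 0], [0.6, 0, -0.01, 0.93, 0, 0, 0], [0.1, 0, -0.01, 0.93, 0, 0, 0], [0.1, 0, -0.01, 0.93, 0, 0, 0], [0.1, 0, -0.01, 0.93, 0, 0, 0], [0, 0, -0.01, 0.93, 0, 0, 0]]]}}

```text
time: 18.17
tool_pos: [0.4536, 0.1018, 0.314]
ee_rot: [-3.142, -0.004, 0.068]
wrist_force: [-0.7, 0.9, 0.8]
width: 0.0327
```

{"op": "move_arm", "data": {"increments": [[[0, 0, 0, 0, 0, 0, 0], [0, 0, 0, 0, 0, 0, 0], [0, 0, 0, -0.2, 0, 0, 0], [0, 0, 0, -0.6, 0, 0, 0], [0, 0, 0, -1, 0, 0, 0], [0, 0, 0, -1, 0, 0, 0], [0, 0, 0, -1, 0, 0, 0]]]}}

```text
time: 18.75
tool_pos: [0.4531, 0.1022, 0.4152]
ee_rot: [-3.141, -0.007, 0.068]
wrist_force: [1.4, -0.2, -1.2]
width: 0.0215
```

{"op": "move_arm", "data": {"increments": [[[0, 0, 0.35, -0.03, 0, 0, 0], [0, 0, 0.7, -0.03, 0, 0, 0], [0, 0, 1, -0.03, 0, 0, 0]]]}}

```text
time: 19.0
tool_pos: [0.4593, 0.0013, 0.413]
ee_rot: [3.141, 0.003, 0.07]
wrist_force: [0.4, -0.1, -0.4]
width: 0.0216
```

{"op": "move_arm", "data": {"increments": [[[0, 0, 0.35, 0, 0, 0, 0], [0, 0, 0.7, 0, 0, 0, 0], [0, 0, 1, 0, 0, 0, 0]]]}}

```text
time: 19.25
tool_pos: [0.466, -0.0993, 0.4126]
ee_rot: [-3.141, 0.003, 0.068]
wrist_force: [0.7, -0.2, -0.5]
width: 0.0214
```

{"op": "move_arm", "data": {"increments": [[[0, 0, 0.35, 0, 0, 0, 0], [0, 0, 0.7, 0, 0, 0, 0], [0, 0, 1, 0, 0, 0, 0]]]}}

```text
time: 19.5
tool_pos: [0.4728, -0.1992, 0.4125]
ee_rot: [-3.14, 0.003, 0.067]
wrist_force: [1.0, 0.5, -0.4]
width: 0.0218
```

Run:
```python
from h import *
np.set_printoptions(precision=4,suppress=True)
im,d=robot.snapshot("scene"); X=cloud(d,cam("scene")); print(caddy(X));cv2.imwrite("pics/e3.png",im[:,:,::-1])
go(.4595,-.3186,.41,.068)
```

```text
[(array([ 0.4594, -0.3188]), np.float64(0.026001343467690615), 154), (array([ 0.5305, -0.3312]), np.float64(0.026290977900261057), 146), (array([ 0.5306, -0.3334]), np.float64(0.01148041002137426), 33), (array([ 0.6012, -0.3441]), np.float64(0.026191160104990882), 173), (array([ 0.602 , -0.3471]), np.float64(0.011544733420624436), 35)]
at [ 0.473  -0.2033  0.4119] [3.1387 0.0042 0.0625] t 19.55 w 0.02155187874252597 F [ 0.7932 -2.8702 -0.0715]
shift [-0.2065  1.1423  0.0229] turn [ 0.0019  0.0027 -0.0035]
```

View pics/e3.png

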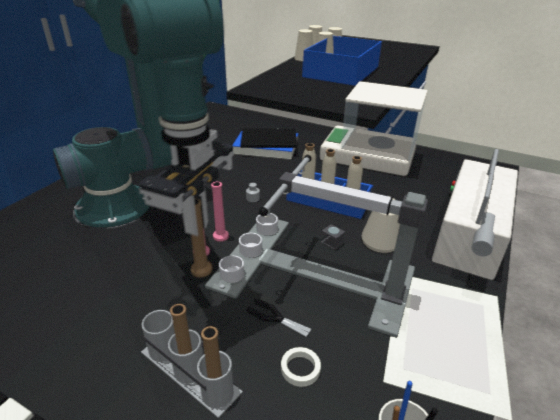

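{"op": "move_arm", "data": {"increments": [[[0, -0.1, 0.4, 0, 0, 0, 0], [0, -0.2, 0.7, 0, 0, 0, 0], [0, -0.2, 1, 0, 0, 0, 0], [0, -0.2, 1, 0, 0, 0, 0]]]}}

```text
time: 19.88
tool_pos: [0.4594, -0.3024, 0.4118]
ee_rot: [-3.141, 0.004, 0.063]
wrist_force: [-0.7, -0.3, -0.1]
width: 0.0218
```

{"op": "move_arm", "data": {"increments": [[[0, 0, 0.19, 0, 0, 0, 0], [0, 0, 0.19, 0, 0, 0, 0], [0, 0, 0.19, 0, 0, 0, 0], [0, 0, 0.19, 0, 0, 0, 0]]]}}

```text
time: 20.22
tool_pos: [0.4615, -0.3162, 0.4138]
ee_rot: [-3.14, 0.001, 0.069]
wrist_force: [0.9, 1.1, -0.4]
width: 0.0218
```

Run:
```python
from h import *
np.set_printoptions(precision=4,suppress=True)
im,d=robot.snapshot("scene"); X=cloud(d,cam("scene")); print(caddy(X))
m=(X[...,2]>.125)&(X[...,2]<.2)&(np.hypot(X[...,0]-.4595,X[...,1]+.3186)<.03)
q=X[m]; print(len(q),robcirc(q[:,:2]) if len(q)>30 else 0)
go(.4595,-.3187,.306,.068)
```

```text
[(array([ 0.4597, -0.3189]), np.float64(0.025984761881595403), 110), (array([ 0.5304, -0.3311]), np.float64(0.026349089653129477), 143), (array([ 0.5308, -0.3339]), np.float64(0.011420755785879366), 29), (array([ 0.6012, -0.3442]), np.float64(0.026144200103819598), 164), (array([ 0.6022, -0.3473]), np.float64(0.01142441293265807), 38)]
611 (array([ 0.4603, -0.3156]), np.float64(0.01153135624235472), 428)
at [ 0.4615 -0.3161  0.4142] [-3.1404  0.0006  0.0693] t 20.2667 w 0.021894182275305964 F [ 1.4615 -0.0337 -0.4436]
shift [-0.0215  0.0259  1.0821] turn [-0.0008  0.0004  0.0009]
```

{"op": "move_arm", "data": {"increments": [[[0, -0.02, 0.025, 0, 0, 0, 0], [0, -0.02, 0.025, 0.1, 0, 0, 0], [0, -0.02, 0.025, 0.4, 0, 0, 0], [0, -0.02, 0.025, 0.7, 0, 0, 0], [0, -0.02, 0.025, 1, 0, 0, 0], [0, -0.02, 0.025, 1, 0, 0, 0]]]}}

```text
time: 20.77
tool_pos: [0.4581, -0.3183, 0.3069]
ee_rot: [-3.133, 0.009, 0.069]
wrist_force: [-0.8, 0.9, -1.4]
width: 0.022
```

{"op": "move_arm", "data": {"increments": [[[0, 0, 0, 0.08, 0, 0, 0], [0, 0, 0, 0.08, 0, 0, 0], [0.55, 0, 0, 0.08, 0, 0, 0], [0.55, 0, 0, 0.08, 0, 0, 0], [0.55, 0, 0, 0.08, 0, 0, 0], [0.55, 0, 0, -0.2, 0, 0, 0], [0.55, 0, 0, -0.6, 0, 0, 0], [0.55, 0, 0, -0.9, 0, 0, 0]]]}}

```text
time: 21.43
tool_pos: [0.4595, -0.3199, 0.4079]
ee_rot: [3.14, -0.002, 0.068]
wrist_force: [0.8, -0.6, 1.6]
width: 0.0516
```

Run:
```python
from h import *
np.set_printoptions(precision=4,suppress=True)
im,d=robot.snapshot("scene"); X=cloud(d,cam("scene")); print(caddy(X));cv2.imwrite("pics/e4.png",im[:,:,::-1])
m=(X[...,2]>.1)&(X[...,2]<.175)&(np.hypot(X[...,0]-.4595,X[...,1]+.3187)<.03)
q=X[m]; print(len(q),q[:,2].max(),robcirc(q[:,:2]) if len(q)>30 else 0)
im,d=robot.snapshot("top"); X=cloud(d,cam("top")); print("full",tops(X,.164,(.4,.7),(.2,.45)))
go(.4645,.3277,.41,.068)
```

```text
[(array([ 0.4593, -0.3186]), np.float64(0.02606527592903756), 122), (array([ 0.4589, -0.3204]), np.float64(0.011306894902501684), 30), (array([ 0.5303, -0.3309]), np.float64(0.02642482261625059), 139), (array([ 0.5298, -0.3329]), np.float64(0.011953803990651391), 31), (array([ 0.601, -0.344]), np.float64(0.026222311017558255), 159), (array([ 0.602 , -0.3475]), np.float64(0.011354259813316602), 36)]
506 0.17175647208004938 (array([ 0.4595, -0.3211]), np.float64(0.010279306897117285), 390)
full [((array([0.6085, 0.3161]), np.float64(0.010584892308846558), 41), array([0.6072, 0.3162])), ((array([0.5295, 0.3219]), np.float64(0.01026708616141168), 44), array([0.5291, 0.3211])), ((array([0.4646, 0.328 ]), np.float64(0.010391430978115639), 42), array([0.4654, 0.3277]))]
at [ 0.46   -0.3203  0.4135] [ 3.1306 -0.0112  0.0682] t 21.5333 w 0.05191967183992173 F [-0.6812 -0.1044  0.9799]
shift [ 0.4855 -6.4624 -0.0301] turn [ 0.007  -0.0071  0.0001]
```

View pics/e4.png

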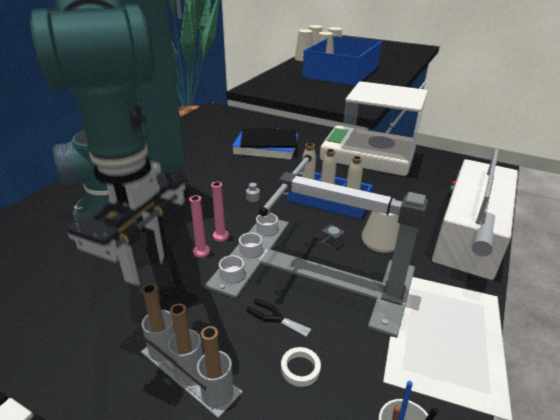

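{"op": "move_arm", "data": {"increments": [[[0.75, 0, -0.4, 0, 0, 0, 0], [0.75, 0, -0.8, 0, 0, 0, 0], [0.75, 0, -1, 0, 0, 0, 0]]]}}

```text
time: 21.78
tool_pos: [0.4523, -0.2176, 0.4052]
ee_rot: [-3.14, -0.001, 0.069]
wrist_force: [0.4, -0.3, 0.8]
width: 0.0683
```

{"op": "move_arm", "data": {"increments": [[[0.75, 0, -0.4, 0, 0, 0, 0], [0.75, 0, -0.8, 0, 0, 0, 0], [0.75, 0, -1, 0, 0, 0, 0]]]}}

```text
time: 22.03
tool_pos: [0.4452, -0.1173, 0.4051]
ee_rot: [-3.14, -0.001, 0.07]
wrist_force: [0.6, 0.2, -0.0]
width: 0.0704
```

{"op": "move_arm", "data": {"increments": [[[0.75, 0, -0.4, 0, 0, 0, 0], [0.75, 0, -0.8, 0, 0, 0, 0], [0.75, 0, -1, 0, 0, 0, 0]]]}}

```text
time: 22.28
tool_pos: [0.4382, -0.0176, 0.4051]
ee_rot: [-3.14, -0.001, 0.071]
wrist_force: [0.2, -0.3, 0.2]
width: 0.0706
```

{"op": "move_arm", "data": {"increments": [[[0.75, 0, -0.4, 0, 0, 0, 0], [0.75, 0, -0.8, 0, 0, 0, 0], [0.75, 0, -1, 0, 0, 0, 0]]]}}

```text
time: 22.53
tool_pos: [0.4314, 0.0821, 0.4051]
ee_rot: [-3.14, -0.001, 0.071]
wrist_force: [-0.4, -0.9, 0.5]
width: 0.0705
```

{"op": "move_arm", "data": {"increments": [[[0.75, 0.15, -0.4, 0, 0, 0, 0], [0.75, 0.25, -0.8, 0, 0, 0, 0], [0.75, 0.25, -1, 0, 0, 0, 0]]]}}

```text
time: 22.78
tool_pos: [0.4507, 0.1839, 0.4046]
ee_rot: [-3.14, -0.001, 0.071]
wrist_force: [-0.0, -0.4, -0.3]
width: 0.0708
```

{"op": "move_arm", "data": {"increments": [[[0.75, 0.15, -0.4, 0, 0, 0, 0], [0.75, 0.24, -0.8, 0, 0, 0, 0], [0.75, 0.24, -1, 0, 0, 0, 0]]]}}

```text
time: 23.03
tool_pos: [0.4679, 0.2855, 0.4041]
ee_rot: [-3.14, -0.0, 0.071]
wrist_force: [-0.3, 0.0, -0.6]
width: 0.0702
```

{"op": "move_arm", "data": {"increments": [[[0.75, 0, -0.45, 0, 0, 0, 0], [0.75, 0, -0.45, 0, 0, 0, 0], [0.75, 0, -0.45, 0, 0, 0, 0], [0.75, 0, -0.45, 0, 0, 0, 0]]]}}

```text
time: 23.37
tool_pos: [0.4645, 0.3267, 0.4045]
ee_rot: [3.141, 0.0, 0.069]
wrist_force: [0.2, 0.7, -0.3]
width: 0.0706
```

Run:
```python
from h import *
np.set_printoptions(precision=4,suppress=True)
im,d=robot.snapshot("wrist"); cv2.imwrite("pics/f1.png",im[:,:,::-1])
go(.4647,.3278,.282,.068)
```

```text
at [0.4646 0.3261 0.4047] [ 3.1408 -0.0002  0.0675] t 23.4167 w 0.0707923435490106 F [-0.3836 -0.0735  0.5315]
shift [ 0.0016 -0.0178  1.227 ] turn [ 0.0005 -0.0001 -0.0003]
```

View pics/f1.png

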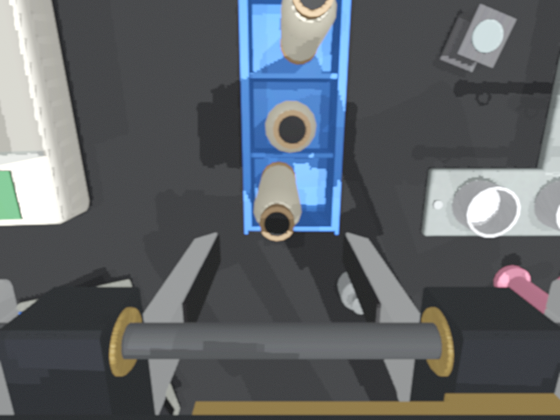

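{"op": "move_arm", "data": {"increments": [[[0.75, 0, -0.02, 0.35, 0, 0, 0], [0.75, 0, -0.02, 0.7, 0, 0, 0], [0.75, 0, -0.02, 1, 0, 0, 0], [0.75, 0, -0.02, 1, 0, 0, 0]]]}}

```text
time: 23.75
tool_pos: [0.4629, 0.3261, 0.2974]
ee_rot: [3.135, 0.012, 0.066]
wrist_force: [-0.8, -1.5, -1.6]
width: 0.0706
```

Run:
```python
from h import *
np.set_printoptions(precision=4,suppress=True)
s=np.load("s_top.npz"); X=cloud(s["d"],(s["K"],s["R"],s["t"]))
m=(X[...,1]>.36)&(X[...,2]>.08)&(X[...,0]>.35)&(X[...,0]<.75)
q=X[m]; print(len(q), q.min(0), q.max(0)); q=q[q[:,2]>.15]; print(len(q), q.min(0) if len(q) else 0)
go(.4647,.3278,.281,.068)
```

```text
4741 [0.4643 0.5534 0.08  ] [0.7088 0.736  0.2381]
4094 [0.4692 0.5534 0.1502]
at [0.4629 0.3261 0.2974] [3.1351 0.0123 0.0657] t 23.75 w 0.07055490691137058 F [-0.844  -1.5094 -1.5557]
shift [ 0.0208 -0.0165  0.1633] turn [ 0.0041  0.0078 -0.0015]
```

{"op": "move_arm", "data": {"increments": [[[0.75, 0, -0.01, 0.22, 0, 0, 0], [0.75, 0, -0.01, 0.22, 0, 0, 0], [0.75, 0, -0.01, 0.22, 0, 0, 0], [0.3, 0, -0.01, 0.22, 0, 0, 0], [0.1, 0, -0.01, 0.22, 0, 0, 0], [0.1, 0, -0.01, 0.22, 0, 0, 0], [0.1, 0, -0.01, 0.22, 0, 0, 0], [0.1, 0, -0.01, 0.22, 0, 0, 0]]]}}

```text
time: 24.42
tool_pos: [0.4644, 0.33, 0.2834]
ee_rot: [-3.141, -0.001, 0.068]
wrist_force: [-0.2, 0.0, -0.0]
width: 0.0409
```

{"op": "move_arm", "data": {"increments": [[[0.1, 0, 0, 0, 0, 0, 0], [0.1, 0, 0, -0.2, 0, 0, 0], [0.1, 0, 0, -0.5, 0, 0, 0], [0.1, 0, 0, -0.8, 0, 0, 0], [0.1, 0, 0, -1, 0, 0, 0], [0.1, 0, 0, -1, 0, 0, 0], [0.1, 0, 0, -1, 0, 0, 0]]]}}

```text
time: 25.0
tool_pos: [0.4644, 0.33, 0.3834]
ee_rot: [-3.141, -0.002, 0.068]
wrist_force: [-0.4, -0.9, -1.1]
width: 0.0377
```

Run:
```python
from h import *
np.set_printoptions(precision=4,suppress=True)
im,d=robot.snapshot("wrist"); cv2.imwrite("pics/f2.png",im[:,:,::-1])
go(.4657,-.0894,.4,.068)
```

```text
at [0.4642 0.3298 0.3814] [3.1408 0.0014 0.0682] t 25.05 w 0.037483162671483015 F [-0.1287 -0.3879 -1.0427]
shift [-0.2707  4.1837 -0.1826] turn [0.0005 0.0009 0.0001]
```

View pics/f2.png

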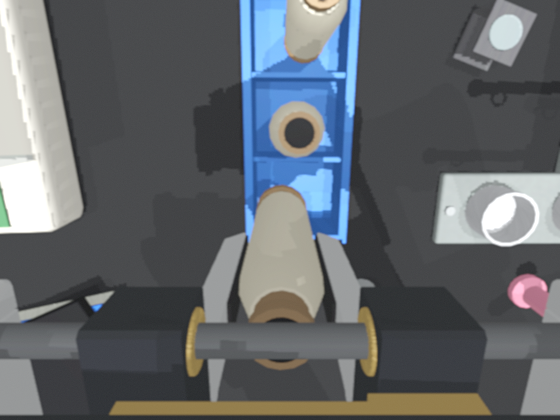

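{"op": "move_arm", "data": {"increments": [[[0.1, -0.07, 0.35, 0, 0, 0, 0], [0.1, -0.07, 0.7, 0, 0, 0, 0], [0.1, -0.07, 1, 0, 0, 0, 0]]]}}

```text
time: 25.3
tool_pos: [0.4634, 0.2284, 0.379]
ee_rot: [3.139, 0.006, 0.069]
wrist_force: [0.1, -0.4, -0.6]
width: 0.0378
```

{"op": "move_arm", "data": {"increments": [[[0.1, -0.07, 0.35, 0, 0, 0, 0], [0.1, -0.07, 0.7, 0, 0, 0, 0], [0.1, -0.07, 1, 0, 0, 0, 0]]]}}

```text
time: 25.55
tool_pos: [0.4631, 0.1275, 0.3794]
ee_rot: [3.14, 0.006, 0.068]
wrist_force: [1.4, 0.9, -1.1]
width: 0.0378
```

{"op": "move_arm", "data": {"increments": [[[0.1, -0.07, 0.35, 0, 0, 0, 0], [0.1, -0.07, 0.7, 0, 0, 0, 0], [0.1, -0.07, 1, 0, 0, 0, 0]]]}}

```text
time: 25.8
tool_pos: [0.4629, 0.0273, 0.3796]
ee_rot: [-3.141, 0.005, 0.068]
wrist_force: [0.5, 0.4, -0.5]
width: 0.0375
```

{"op": "move_arm", "data": {"increments": [[[0.1, -0.06, 0.35, 0, 0, 0, 0], [0.1, -0.06, 0.7, 0, 0, 0, 0], [0.1, -0.06, 1, 0, 0, 0, 0]]]}}

```text
time: 26.05
tool_pos: [0.4638, -0.0729, 0.3796]
ee_rot: [-3.14, 0.005, 0.067]
wrist_force: [0.5, 0.2, -0.7]
width: 0.0376
```

{"op": "move_arm", "data": {"increments": [[[0.1, 0, 0.19, 0, 0, 0, 0], [0.1, 0, 0.19, 0, 0, 0, 0], [0.1, 0, 0.19, 0, 0, 0, 0], [0.1, 0, 0.19, 0, 0, 0, 0]]]}}

```text
time: 26.38
tool_pos: [0.4657, -0.0894, 0.3808]
ee_rot: [-3.14, 0.003, 0.068]
wrist_force: [-1.2, 0.6, -1.4]
width: 0.0378
```

```bash
cat >> h.py <<'E'
def shaft(n,c,z0,z1,pic=None,r=.035):
    im,d=robot.snapshot(n); X=cloud(d,cam(n))
    if pic: cv2.imwrite(pic,im[:,:,::-1])
    m=(X[...,2]>z0)&(X[...,2]<z1)&(np.hypot(X[...,0]-c[0],X[...,1]-c[1])<r)
    q=X[m]; print(n,len(q),robcirc(q[:,:2]) if len(q)>30 else 0)
E
python3 - <<'E'
from h import *
np.set_printoptions(precision=4,suppress=True)
shaft("scene",(.4657,-.0894),.12,.16,"pics/f3.png")
go(.4657,-.0894,.297,.068)
E
```

```text
scene 262 (array([ 0.4648, -0.0888]), np.float64(0.018227102786441435), 236)
at [ 0.4658 -0.0891  0.3813] [-3.1401  0.0023  0.0692] t 26.4333 w 0.037352208446385066 F [ 0.2728 -0.3835 -1.0307]
shift [0.0011 0.004  0.8426] turn [-0.0009  0.0015  0.0007]
```

View pics/f3.png

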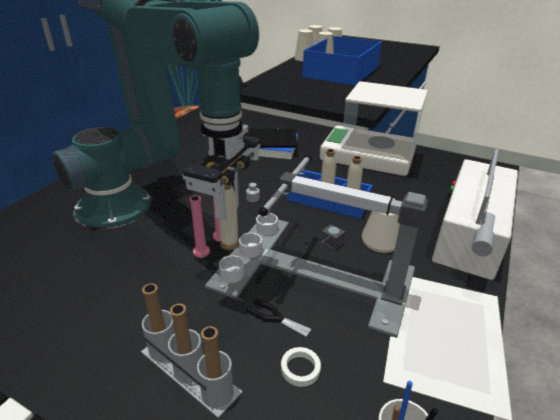

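{"op": "move_arm", "data": {"increments": [[[0.1, 0, 0, 0.1, 0, 0, 0], [0.1, 0, 0, 0.35, 0, 0, 0], [0.1, 0, 0, 0.6, 0, 0, 0], [0.1, 0, 0, 0.8, 0, 0, 0], [0.1, 0, 0, 0.86, 0, 0, 0], [0.1, 0, 0, 0.86, 0, 0, 0]]]}}

```text
time: 26.93
tool_pos: [0.4654, -0.0888, 0.2955]
ee_rot: [-3.141, 0.002, 0.07]
wrist_force: [0.4, 0.4, -1.3]
width: 0.0377
```

{"op": "move_arm", "data": {"increments": [[[0.1, 0, 0, 0, 0, 0, 0], [0.65, 0, 0, 0, 0, 0, 0], [0.65, 0, 0, 0, 0, 0, 0], [0.65, 0, 0, 0, 0, 0, 0], [0.65, 0, 0, -0.3, 0, 0, 0], [0.65, 0, 0, -0.7, 0, 0, 0], [0.65, 0, 0, -1, 0, 0, 0], [0.65, 0, 0, -1, 0, 0, 0]]]}}

```text
time: 27.6
tool_pos: [0.4668, -0.0902, 0.4048]
ee_rot: [3.136, -0.014, 0.068]
wrist_force: [0.6, -0.4, 1.1]
width: 0.0614
```

Run:
```python
from h import *
np.set_printoptions(precision=4,suppress=True)
shaft("scene",(.4657,-.0894),.06,.14,"pics/f4.png")
shaft("scene",(.4657,-.0894),.06,.1); shaft("scene",(.4657,-.0894),.1,.14)
im,d=robot.snapshot("scene"); X=cloud(d,cam("scene")); m=(np.hypot(X[...,0]-.4657,X[...,1]+.0894)<.02)&(X[...,2]<.182); print("top z",X[m][:,2].max(), tops(X,.176,(.4,.53),(-.16,.16)))
go(.5294,.322,.40,.068)
```

```text
scene 497 (array([ 0.466 , -0.0889]), np.float64(0.018261342868319225), 423)
scene 234 (array([ 0.466, -0.089]), np.float64(0.018175551736765588), 199)
scene 257 (array([ 0.4659, -0.0891]), np.float64(0.018208703143191552), 217)
top z 0.17951220573682025 [((array([ 0.4671, -0.0905]), np.float64(0.010119333873681103), 43), array([ 0.4668, -0.0886]))]
at [ 0.4657 -0.0899  0.3955] [-3.141   0.0017  0.0681] t 27.8 w 0.06127665782215797 F [-0.6974 -0.0701 -0.9495]
shift [ 0.9156 -4.0666 -0.0437] turn [-0.0004  0.0011  0.    ]
```

View pics/f4.png

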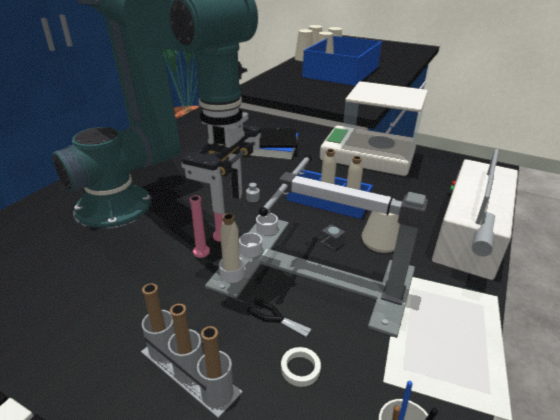

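{"op": "move_arm", "data": {"increments": [[[0.65, 0, -0.4, 0, 0, 0, 0], [0.65, 0, -0.8, 0, 0, 0, 0], [0.65, 0, -1, 0, 0, 0, 0]]]}}

```text
time: 28.05
tool_pos: [0.4583, 0.0121, 0.3944]
ee_rot: [-3.139, 0.004, 0.069]
wrist_force: [0.6, 0.4, 0.2]
width: 0.0609
```

{"op": "move_arm", "data": {"increments": [[[0.75, 0, -0.4, 0, 0, 0, 0], [0.75, 0, -0.8, 0, 0, 0, 0], [0.75, 0, -1, 0, 0, 0, 0]]]}}

```text
time: 28.3
tool_pos: [0.4513, 0.1126, 0.3944]
ee_rot: [-3.14, 0.004, 0.071]
wrist_force: [0.6, -1.1, -0.4]
width: 0.0701
```

{"op": "move_arm", "data": {"increments": [[[0.75, 0, -0.4, 0, 0, 0, 0], [0.75, 0, -0.8, 0, 0, 0, 0], [0.75, 0, -1, 0, 0, 0, 0]]]}}

```text
time: 28.55
tool_pos: [0.4445, 0.2125, 0.3942]
ee_rot: [-3.141, 0.004, 0.071]
wrist_force: [-0.2, 0.1, -0.1]
width: 0.0707
```

{"op": "move_arm", "data": {"increments": [[[0.75, 0.3, -0.35, 0, 0, 0, 0], [0.75, 0.6, -0.7, 0, 0, 0, 0], [0.75, 0.91, -1, 0, 0, 0, 0], [0.75, 0.91, -1, 0, 0, 0, 0]]]}}

```text
time: 28.88
tool_pos: [0.5316, 0.3191, 0.3912]
ee_rot: [3.141, 0.006, 0.071]
wrist_force: [-0.3, -0.8, -1.2]
width: 0.0707
```

{"op": "move_arm", "data": {"increments": [[[0.75, 0, -0.07, 0, 0, 0, 0], [0.75, 0, -0.07, 0, 0, 0, 0], [0.75, 0, -0.07, 0, 0, 0, 0], [0.75, 0, -0.07, 0, 0, 0, 0]]]}}

```text
time: 29.22
tool_pos: [0.5283, 0.3214, 0.3968]
ee_rot: [3.141, 0.0, 0.067]
wrist_force: [0.1, 0.1, -0.0]
width: 0.0703
```

Run:
```python
from h import *
np.set_printoptions(precision=4,suppress=True)
im,d=robot.snapshot("wrist"); cv2.imwrite("pics/g1.png",im[:,:,::-1])
go(.5294,.322,.281,.068)
```

```text
at [0.5283 0.3213 0.3972] [ 3.1414 -0.0004  0.0672] t 29.2667 w 0.0705855173952752 F [ 0.4038 -0.7635 -0.1459]
shift [ 0.0105 -0.0067  1.1621] turn [ 0.0001 -0.0003 -0.0005]
```

View pics/g1.png

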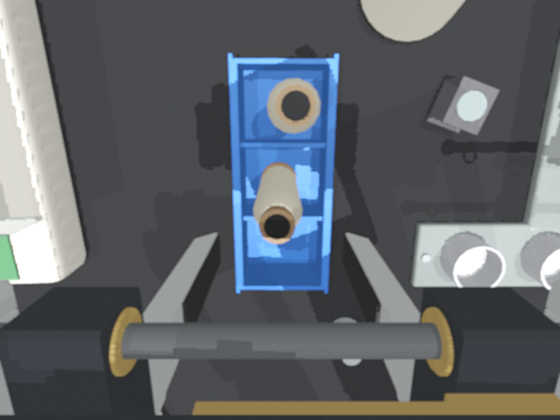

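{"op": "move_arm", "data": {"increments": [[[0.75, 0.01, -0.01, 0.35, 0, 0, 0], [0.75, 0.01, -0.01, 0.7, 0, 0, 0], [0.75, 0.01, -0.01, 1, 0, 0, 0], [0.75, 0.01, -0.01, 1, 0, 0, 0]]]}}

```text
time: 29.6
tool_pos: [0.5277, 0.3214, 0.2894]
ee_rot: [3.136, 0.013, 0.067]
wrist_force: [-0.9, -0.0, -1.2]
width: 0.0704
```

{"op": "move_arm", "data": {"increments": [[[0.75, 0, 0, 0.16, 0, 0, 0], [0.75, 0, 0, 0.16, 0, 0, 0], [0.75, 0, 0, 0.16, 0, 0, 0], [0.3, 0, 0, 0.16, 0, 0, 0], [0.1, 0, 0, 0.16, 0, 0, 0], [0.1, 0, 0, 0.16, 0, 0, 0], [0.1, 0, 0, 0.16, 0, 0, 0], [0.1, 0, 0, 0.16, 0, 0, 0]]]}}

```text
time: 30.27
tool_pos: [0.53, 0.3234, 0.2813]
ee_rot: [-3.141, -0.001, 0.068]
wrist_force: [0.3, -0.9, -0.9]
width: 0.0405
```

{"op": "move_arm", "data": {"increments": [[[0.1, 0, 0, 0, 0, 0, 0], [0.1, 0, 0, -0.2, 0, 0, 0], [0.1, 0, 0, -0.5, 0, 0, 0], [0.1, 0, 0, -0.8, 0, 0, 0], [0.1, 0, 0, -1, 0, 0, 0], [0.1, 0, 0, -1, 0, 0, 0], [0.1, 0, 0, -1, 0, 0, 0]]]}}

```text
time: 30.85
tool_pos: [0.53, 0.3234, 0.3814]
ee_rot: [-3.141, -0.002, 0.068]
wrist_force: [0.7, -0.1, -1.4]
width: 0.038
```

Run:
```python
from h import *
np.set_printoptions(precision=4,suppress=True)
go(.4589,.0056,.38,.068)
```

```text
at [0.53   0.3234 0.3814] [-3.1408 -0.0021  0.0681] t 30.85 w 0.038000615437642105 F [ 0.6808 -0.1189 -1.3533]
shift [-0.9259  3.122   0.01  ] turn [-0.0005 -0.0014  0.0001]
```

{"op": "move_arm", "data": {"increments": [[[0.1, -0.4, 0.3, 0, 0, 0, 0], [0.1, -0.75, 0.6, 0, 0, 0, 0], [0.1, -0.92, 0.9, 0, 0, 0, 0], [0.1, -0.92, 1, 0, 0, 0, 0]]]}}

```text
time: 31.18
tool_pos: [0.4413, 0.2148, 0.3762]
ee_rot: [3.137, 0.01, 0.068]
wrist_force: [-0.1, -0.1, -0.8]
width: 0.0376
```

{"op": "move_arm", "data": {"increments": [[[0.1, 0, 0.35, 0, 0, 0, 0], [0.1, 0, 0.7, 0, 0, 0, 0], [0.1, 0, 1, 0, 0, 0, 0]]]}}

```text
time: 31.43
tool_pos: [0.4508, 0.1159, 0.3774]
ee_rot: [3.141, 0.005, 0.069]
wrist_force: [-0.2, -0.7, -0.8]
width: 0.0376
```

{"op": "move_arm", "data": {"increments": [[[0.1, 0, 0.35, 0, 0, 0, 0], [0.1, 0, 0.7, 0, 0, 0, 0], [0.1, 0, 1, 0, 0, 0, 0]]]}}

```text
time: 31.68
tool_pos: [0.4578, 0.0159, 0.3774]
ee_rot: [-3.141, 0.005, 0.068]
wrist_force: [1.2, 0.0, -1.2]
width: 0.0376
```

{"op": "move_arm", "data": {"increments": [[[0.1, 0, 0.13, 0, 0, 0, 0], [0.1, 0, 0.13, 0, 0, 0, 0], [0.1, 0, 0.13, 0, 0, 0, 0], [0.1, 0, 0.13, 0, 0, 0, 0]]]}}

```text
time: 32.02
tool_pos: [0.4592, 0.0054, 0.379]
ee_rot: [-3.14, 0.003, 0.069]
wrist_force: [-0.4, -0.5, -0.8]
width: 0.0376
```

Run:
```python
from h import *
np.set_printoptions(precision=4,suppress=True)
shaft("scene",(.4588,.0055),.12,.16,"pics/g2.png")
go(.4589,.0056,.294,.068)
```

```text
scene 239 (array([0.4572, 0.006 ]), np.float64(0.018305864862406165), 202)
at [0.4593 0.0057 0.3794] [-3.1407  0.0022  0.0694] t 32.0667 w 0.03774577616940743 F [ 0.3995  0.7658 -1.2138]
shift [-0.002   0.0015  0.854 ] turn [-0.0006  0.0014  0.0009]
```

View pics/g2.png

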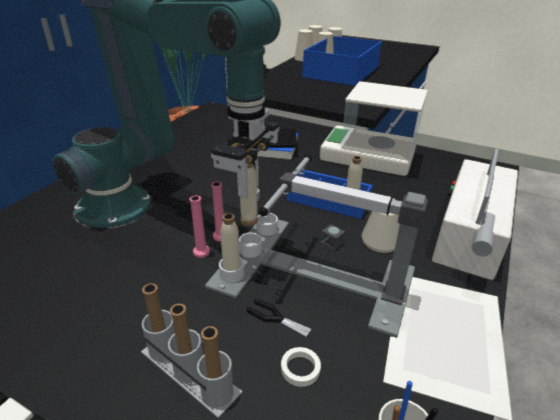

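{"op": "move_arm", "data": {"increments": [[[0.1, 0.01, 0, 0.1, 0, 0, 0], [0.1, 0.01, 0, 0.35, 0, 0, 0], [0.1, 0.01, 0, 0.6, 0, 0, 0], [0.1, 0.01, 0, 0.8, 0, 0, 0], [0.1, 0.01, 0, 0.86, 0, 0, 0], [0.1, 0.01, 0, 0.86, 0, 0, 0]]]}}

```text
time: 32.57
tool_pos: [0.4599, 0.0059, 0.2934]
ee_rot: [-3.141, 0.003, 0.07]
wrist_force: [0.4, -0.2, -1.2]
width: 0.0376
```

{"op": "move_arm", "data": {"increments": [[[0.1, 0, 0, 0, 0, 0, 0], [0.6, 0, 0, 0, 0, 0, 0], [0.6, 0, 0, 0, 0, 0, 0], [0.6, 0, 0, 0, 0, 0, 0], [0.6, 0, 0, -0.3, 0, 0, 0], [0.6, 0, 0, -0.7, 0, 0, 0], [0.6, 0, 0, -1, 0, 0, 0], [0.6, 0, 0, -1, 0, 0, 0]]]}}

```text
time: 33.23
tool_pos: [0.4614, 0.0048, 0.4028]
ee_rot: [3.139, -0.014, 0.068]
wrist_force: [1.0, -0.5, 1.0]
width: 0.0567
```

Run:
```python
from h import *
np.set_printoptions(precision=4,suppress=True)
shaft("scene",(.4588,.0055),.06,.1,"pics/g3.png"); shaft("scene",(.4588,.0055),.1,.14)
im,d=robot.snapshot("scene"); X=cloud(d,cam("scene")); print(tops(X,.176,(.4,.53),(-.16,.16)))
im,d=robot.snapshot("top"); X=cloud(d,cam("top")); print("full",tops(X,.164,(.4,.7),(.2,.45))); print(caddy(X))
go(.6075,.316,.40,.068)
```

```text
scene 211 (array([0.4598, 0.0058]), np.float64(0.018164180456540533), 177)
scene 234 (array([0.4597, 0.006 ]), np.float64(0.018316378829037906), 191)
[((array([0.461 , 0.0039]), np.float64(0.010096053792887848), 34), array([0.4617, 0.0063])), ((array([ 0.4664, -0.0898]), np.float64(0.01085477344306624), 47), array([ 0.4668, -0.0897]))]
full [((array([0.6078, 0.316 ]), np.float64(0.010523480486338173), 41), array([0.6074, 0.316 ]))]
[(array([ 0.7914, -0.4203]), np.float64(0.017762775163959205), 65), (array([ 0.5292, -0.3318]), np.float64(0.02570031458488697), 24)]
at [0.4602 0.0048 0.3936] [-3.1414  0.0016  0.068 ] t 33.4333 w 0.056806713878069175 F [ 0.4302  0.6241 -0.1609]
shift [ 1.6807 -3.0043 -0.0662] turn [-0.0001  0.001   0.    ]
```

View pics/g3.png

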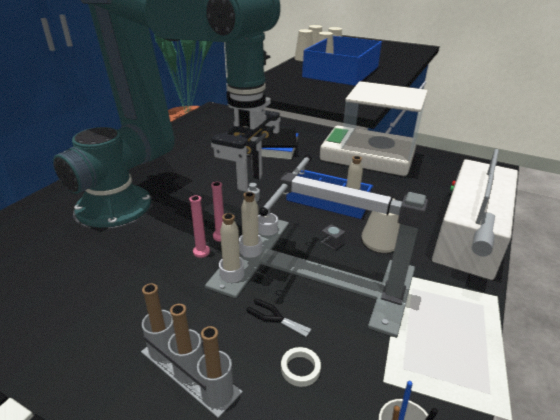

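{"op": "move_arm", "data": {"increments": [[[0.6, 0, -0.4, 0, 0, 0, 0], [0.6, 0, -0.8, 0, 0, 0, 0], [0.6, 0, -1, 0, 0, 0, 0]]]}}

```text
time: 33.68
tool_pos: [0.4529, 0.1068, 0.3924]
ee_rot: [-3.14, 0.004, 0.069]
wrist_force: [-0.1, -0.3, -0.5]
width: 0.0563
```

{"op": "move_arm", "data": {"increments": [[[0.75, 0, -0.4, 0, 0, 0, 0], [0.75, 0, -0.8, 0, 0, 0, 0], [0.75, 0, -1, 0, 0, 0, 0]]]}}

```text
time: 33.93
tool_pos: [0.4458, 0.2074, 0.3923]
ee_rot: [-3.141, 0.004, 0.071]
wrist_force: [-0.2, 0.2, -0.8]
width: 0.0696
```

{"op": "move_arm", "data": {"increments": [[[0.75, 0.3, -0.35, 0, 0, 0, 0], [0.75, 0.6, -0.7, 0, 0, 0, 0], [0.75, 0.84, -0.9, 0, 0, 0, 0]]]}}

```text
time: 34.18
tool_pos: [0.5242, 0.3021, 0.3923]
ee_rot: [3.141, 0.004, 0.07]
wrist_force: [-0.2, -0.8, 0.2]
width: 0.0706
```

{"op": "move_arm", "data": {"increments": [[[0.75, 0.4, -0.1, 0, 0, 0, 0], [0.75, 0.83, -0.1, 0, 0, 0, 0], [0.75, 0.83, -0.1, 0, 0, 0, 0], [0.75, 0.83, -0.1, 0, 0, 0, 0], [0.75, 0.83, -0.1, 0, 0, 0, 0]]]}}

```text
time: 34.6
tool_pos: [0.6066, 0.3154, 0.392]
ee_rot: [3.14, 0.005, 0.068]
wrist_force: [-0.8, -0.8, 0.4]
width: 0.0703
```

Run:
```python
from h import *
np.set_printoptions(precision=4,suppress=True)
im,d=robot.snapshot("wrist"); cv2.imwrite("pics/g4.png",im[:,:,::-1])
go(.6077,.316,.281,.068)
```

```text
at [0.6059 0.3153 0.3938] [3.141  0.0021 0.068 ] t 34.65 w 0.07051996341858248 F [ 0.3557 -0.3181 -0.054 ]
shift [ 0.0207 -0.0065  1.1283] turn [0.0004 0.0014 0.    ]
```

View pics/g4.png

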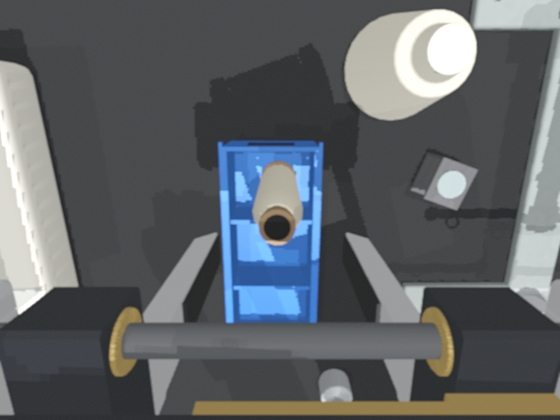

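{"op": "move_arm", "data": {"increments": [[[0.75, 0.02, -0.01, 0.35, 0, 0, 0], [0.75, 0.02, -0.01, 0.7, 0, 0, 0], [0.75, 0.02, -0.01, 1, 0, 0, 0], [0.75, 0.02, -0.01, 1, 0, 0, 0]]]}}

```text
time: 34.98
tool_pos: [0.6053, 0.3156, 0.2878]
ee_rot: [3.137, 0.012, 0.068]
wrist_force: [-1.4, -1.0, -1.4]
width: 0.0707
```

{"op": "move_arm", "data": {"increments": [[[0.75, 0, 0, 0.13, 0, 0, 0], [0.75, 0, 0, 0.13, 0, 0, 0], [0.75, 0, 0, 0.13, 0, 0, 0], [0.3, 0, 0, 0.13, 0, 0, 0], [0.1, 0, 0, 0.13, 0, 0, 0], [0.1, 0, 0, 0.13, 0, 0, 0], [0.1, 0, 0, 0.13, 0, 0, 0], [0.1, 0, 0, 0.13, 0, 0, 0]]]}}

```text
time: 35.65
tool_pos: [0.6087, 0.3167, 0.2822]
ee_rot: [-3.141, -0.001, 0.068]
wrist_force: [-0.1, -0.0, -1.0]
width: 0.0405
```

{"op": "move_arm", "data": {"increments": [[[0.1, 0, 0, 0, 0, 0, 0], [0.1, 0, 0, -0.2, 0, 0, 0], [0.1, 0, 0, -0.5, 0, 0, 0], [0.1, 0, 0, -0.8, 0, 0, 0], [0.1, 0, 0, -1, 0, 0, 0], [0.1, 0, 0, -1, 0, 0, 0], [0.1, 0, 0, -1, 0, 0, 0]]]}}

```text
time: 36.23
tool_pos: [0.6087, 0.3167, 0.3826]
ee_rot: [-3.141, -0.002, 0.068]
wrist_force: [-0.5, 0.7, -1.8]
width: 0.0374
```

Run:
```python
from h import *
np.set_printoptions(precision=4,suppress=True)
go(.452,.1005,.38,.068)
```

```text
at [0.6087 0.3167 0.3826] [-3.1409 -0.0025  0.0681] t 36.2333 w 0.037395231962722056 F [-0.5435  0.6628 -1.8309]
shift [-1.7103  2.0503  0.0207] turn [-0.0005 -0.0016  0.0001]
```

{"op": "move_arm", "data": {"increments": [[[0.1, -0.35, 0.15, 0, 0, 0, 0], [0.1, -0.7, 0.3, 0, 0, 0, 0], [0.1, -1, 0.5, 0, 0, 0, 0]]]}}

```text
time: 36.48
tool_pos: [0.5106, 0.2599, 0.3763]
ee_rot: [3.139, 0.009, 0.069]
wrist_force: [-0.0, 0.1, -1.2]
width: 0.0377
```

{"op": "move_arm", "data": {"increments": [[[0.1, -0.35, 0.3, 0, 0, 0, 0], [0.1, -0.7, 0.65, 0, 0, 0, 0], [0.1, -0.7, 0.95, 0, 0, 0, 0], [0.1, -0.7, 0.95, 0, 0, 0, 0]]]}}

```text
time: 36.82
tool_pos: [0.4466, 0.1561, 0.3787]
ee_rot: [3.137, 0.006, 0.063]
wrist_force: [0.2, 0.2, -1.8]
width: 0.0378
```

{"op": "move_arm", "data": {"increments": [[[0.1, 0, 0.35, 0, 0, 0, 0], [0.1, 0, 0.61, 0, 0, 0, 0], [0.1, 0, 0.61, 0, 0, 0, 0], [0.1, 0, 0.61, 0, 0, 0, 0], [0.1, 0, 0.61, 0, 0, 0, 0]]]}}

```text
time: 37.23
tool_pos: [0.453, 0.0999, 0.3798]
ee_rot: [-3.141, 0.003, 0.068]
wrist_force: [-0.4, -0.3, -0.3]
width: 0.0377
```

Run:
```python
from h import *
np.set_printoptions(precision=4,suppress=True)
shaft("scene",(.452,.1005),.12,.16,"pics/h1.png")
go(.452,.1005,.2955,.068)
```

```text
scene 212 (array([0.451 , 0.1002]), np.float64(0.01833622142906003), 166)
at [0.453  0.1002 0.3802] [-3.1411  0.0027  0.0688] t 37.2833 w 0.0374685772021872 F [ 0.377   0.2924 -1.2049]
shift [-0.0073 -0.0031  0.8469] turn [-0.0003  0.0017  0.0005]
```

View pics/h1.png

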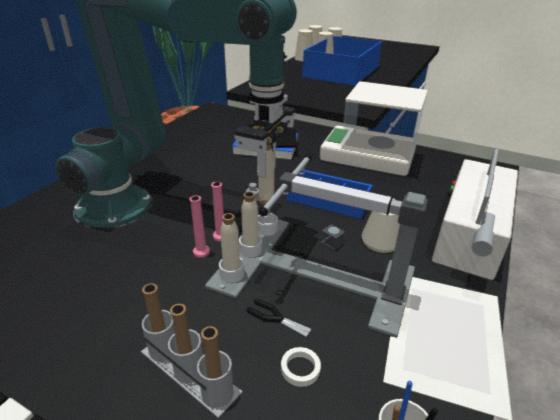

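{"op": "move_arm", "data": {"increments": [[[0.1, 0, 0, 0.1, 0, 0, 0], [0.1, 0, 0, 0.35, 0, 0, 0], [0.1, 0, 0, 0.6, 0, 0, 0], [0.1, 0, 0, 0.8, 0, 0, 0], [0.1, 0, 0, 0.86, 0, 0, 0], [0.1, 0, 0, 0.86, 0, 0, 0]]]}}

```text
time: 37.78
tool_pos: [0.4524, 0.1004, 0.2943]
ee_rot: [-3.141, 0.003, 0.07]
wrist_force: [0.5, 0.1, -2.0]
width: 0.0376
```

{"op": "move_arm", "data": {"increments": [[[0.1, 0, 0, 0, 0, 0, 0], [0.6, 0, 0, 0, 0, 0, 0], [0.6, 0, 0, 0, 0, 0, 0], [0.6, 0, 0, 0, 0, 0, 0], [0.6, 0, 0, -0.3, 0, 0, 0], [0.6, 0, 0, -0.7, 0, 0, 0], [0.6, 0, 0, -1, 0, 0, 0], [0.6, 0, 0, -1, 0, 0, 0]]]}}

```text
time: 38.45
tool_pos: [0.454, 0.0997, 0.4038]
ee_rot: [-3.141, -0.015, 0.068]
wrist_force: [0.9, 0.5, 0.2]
width: 0.0561
```

Run:
```python
from h import *
np.set_printoptions(precision=4,suppress=True)
shaft("scene",(.452,.1005),.06,.1,"pics/h2.png"); shaft("scene",(.452,.1005),.1,.14)
im,d=robot.snapshot("scene"); X=cloud(d,cam("scene")); print(tops(X,.176,(.4,.53),(-.16,.16))); print(caddy(X)); print("bare tops",tops(X,.168,(.4,.65),(-.4,-.25)))
go(.452,.1005,.52,.068)
```

```text
scene 86 (array([0.4522, 0.1   ]), np.float64(0.018170194474353262), 70)
scene 148 (array([0.4521, 0.0998]), np.float64(0.01791009969712579), 111)
[((array([0.4522, 0.0987]), np.float64(0.010393299152621735), 31), array([0.4519, 0.1007])), ((array([0.4595, 0.005 ]), np.float64(0.010952212105275727), 34), array([0.4597, 0.0047])), ((array([ 0.4659, -0.0897]), np.float64(0.010821452480049553), 44), array([ 0.4665, -0.0898]))]
[(array([ 0.4595, -0.3187]), np.float64(0.025961249672601033), 118), (array([ 0.4595, -0.3198]), np.float64(0.011318137307987223), 31), (array([ 0.5303, -0.3308]), np.float64(0.026345930474571858), 147), (array([ 0.5314, -0.3339]), np.float64(0.010981471170964076), 36), (array([ 0.6009, -0.344 ]), np.float64(0.026219237759653194), 169), (array([ 0.6022, -0.3476]), np.float64(0.01123242196561504), 37)]
bare tops [((array([ 0.4601, -0.3202]), np.float64(0.010584669407807371), 77), array([ 0.459 , -0.3199])), ((array([ 0.5314, -0.3343]), np.float64(0.010699450460549645), 90), array([ 0.5308, -0.3334])), ((array([ 0.6027, -0.3483]), np.float64(0.01056101725178341), 105), array([ 0.602, -0.347]))]
at [0.4529 0.0995 0.3958] [ 3.1415 -0.0008  0.068 ] t 38.6 w 0.056792963070293405 F [-0.0708  0.1433 -0.7881]
shift [-0.0077 -0.0102 -1.2421] turn [ 0.     -0.0005  0.    ]
```

View pics/h2.png

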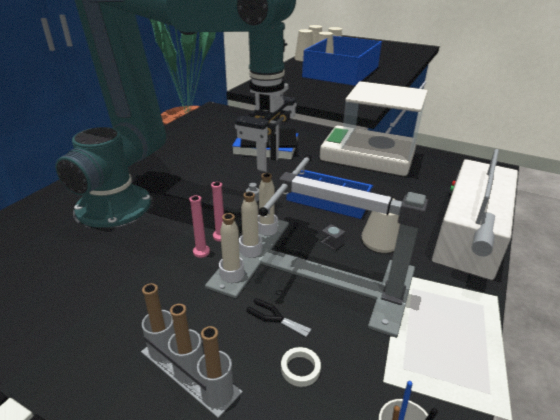

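{"op": "move_arm", "data": {"increments": [[[0.8, 0, 0, -0.4, 0, 0, 0], [0.8, 0, 0, -0.8, 0, 0, 0], [0.8, 0.2, 0.2, -1, 0, 0, 0], [0.8, 0.5, 0.5, -1, 0, 0, 0]]]}}

```text
time: 38.93
tool_pos: [0.5046, 0.0548, 0.5013]
ee_rot: [-3.141, -0.009, 0.073]
wrist_force: [0.5, 0.7, 0.2]
width: 0.0747
```

{"op": "move_arm", "data": {"increments": [[[0.8, 0.35, 0.2, 0, 0, 0, 0], [0.8, 0.7, 0.4, 0, 0, 0, 0], [0.8, 0.9, 0.44, 0, 0, 0, 0], [0.8, 0.9, 0.44, 0, 0, 0, 0], [0.8, 0.9, 0.44, 0, 0, 0, 0], [0.8, 0.9, 0.44, 0, 0, 0, 0]]]}}

```text
time: 39.43
tool_pos: [0.5982, 0.0161, 0.4943]
ee_rot: [-3.141, 0.003, 0.068]
wrist_force: [-0.5, -0.0, -0.0]
width: 0.0754
```

Run:
```python
from h import *
np.set_printoptions(precision=4,suppress=True)
go(.5985,.015,.412,.068)
im,d=robot.snapshot("wrist"); P=cam("wrist"); cv2.imwrite("pics/i1.png",im[:,:,::-1])
print(proj([.5985-.018*.068,.0147+.018,.23],P))
```

```text
at [0.5982 0.0161 0.4943] [-3.1411  0.0031  0.0684] t 39.4333 w 0.07536394461225619 F [-0.5143 -0.0038 -0.0424]
shift [0.0053 0.0114 0.8227] turn [-0.0003  0.002   0.0003]
[259.3094 213.1843]
```

View pics/i1.png

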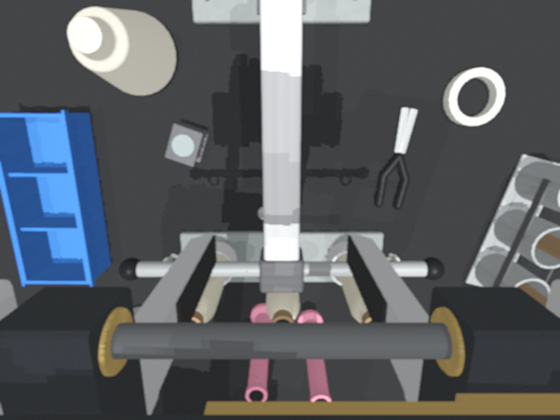

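{"op": "move_arm", "data": {"increments": [[[0.8, 0, 0.01, 0.3, 0, 0, 0], [0.8, 0, 0.01, 0.6, 0, 0, 0], [0.8, 0, 0.01, 0.82, 0, 0, 0], [0.8, 0, 0.01, 0.82, 0, 0, 0], [0.3, 0, 0.01, 0.82, 0, 0, 0], [0.2, 0, 0.01, 0.82, 0, 0, 0], [0.2, 0, 0.01, 0.82, 0, 0, 0], [0.2, 0, 0.01, 0.82, 0, 0, 0]]]}}

```text
time: 40.15
tool_pos: [0.5985, 0.0149, 0.4164]
ee_rot: [3.141, -0.005, 0.068]
wrist_force: [0.2, 0.2, 0.3]
width: 0.0515
```

{"op": "move_arm", "data": {"increments": [[[0, 0, 0, 0, 0, 0, 0], [0, 0, 0, 0, 0, 0, 0], [0, 0, 0, 0, 0, 0, 0], [0, 0, 0, 0, 0, 0, 0], [0, 0, 0, 0, 0, 0, 0]]]}}

```text
time: 40.57
tool_pos: [0.5986, 0.0158, 0.4145]
ee_rot: [-3.139, -0.002, 0.069]
wrist_force: [0.3, 5.8, 3.5]
width: 0.0257
```

Pinched flush (25.7 mm). Now draw forward.

{"op": "move_arm", "data": {"increments": [[[0, -0.1, 0, 0, 0, 0, 0], [0, -0.25, 0, 0, 0, 0, 0], [0, -0.4, 0, 0, 0, 0, 0], [0, -0.55, 0, 0, 0, 0, 0], [0, -0.7, 0, 0, 0, 0, 0], [0, -0.8, 0, 0, 0, 0, 0], [0, -0.88, 0, 0, 0, 0, 0], [0, -0.91, 0, 0, 0, 0, 0]]]}}

```text
time: 41.23
tool_pos: [0.5075, 0.0094, 0.4145]
ee_rot: [-3.14, -0.004, 0.069]
wrist_force: [2.7, 5.6, 2.5]
width: 0.0264
```

{"op": "move_arm", "data": {"increments": [[[0, -0.01, 0, 0, 0, 0, 0], [0, -0.02, 0, 0, 0, 0, 0], [0, -0.03, 0, 0, 0, 0, 0], [0, -0.04, 0, 0, 0, 0, 0], [0, -0.04, 0, 0, 0, 0, 0]]]}}

```text
time: 41.65
tool_pos: [0.5041, 0.0091, 0.4145]
ee_rot: [-3.14, -0.004, 0.069]
wrist_force: [1.5, 5.9, 2.9]
width: 0.0257
```

Run:
```python
from h import *
np.set_printoptions(precision=4,suppress=True)
for n in ("scene","top"):
    im,d=robot.snapshot(n); X=cloud(d,cam(n)); cv2.imwrite(f"pics/j_{n}.png",im[:,:,::-1])
    m=(X[...,2]>.224)&(X[...,2]<.24)&(X[...,0]>.4)&(X[...,0]<.59)&(abs(X[...,1])<.16)
    q=X[m]; q=q[(abs(q[:,1]-.005)>.04)]; print(n,q.mean(0),np.polyfit(q[:,1],q[:,0],1),len(q))
    s=np.load(f"s_{n}.npz"); X=cloud(s["d"],(s["K"],s["R"],s["t"]))
    m=(X[...,2]>.224)&(X[...,2]<.24)&(X[...,0]>.4)&(X[...,0]<.5)&(abs(X[...,1])<.16)
    q=X[m]; q=q[(abs(q[:,1]-.005)>.04)]; print(" start",q.mean(0),np.polyfit(q[:,1],q[:,0],1),len(q))
go(.5035,.01,.414,.068)
```

```text
scene [ 0.4663 -0.0801  0.2345] [-0.0707  0.4606] 208
 start [ 0.4636 -0.0191  0.2346] [-0.0685  0.4623] 336
top [ 0.4597 -0.0268  0.2352] [-0.0686  0.4579] 285
 start [0.4591 0.005  0.2351] [-0.0701  0.4594] 452
at [0.5041 0.0091 0.4145] [-3.1396 -0.0034  0.0692] t 41.75 w 0.025669452998513153 F [1.562  6.5113 3.6302]
shift [-0.0055 -0.0091  0.0052] turn [-0.0012 -0.0021  0.0008]
```

View pics/j_scene.png

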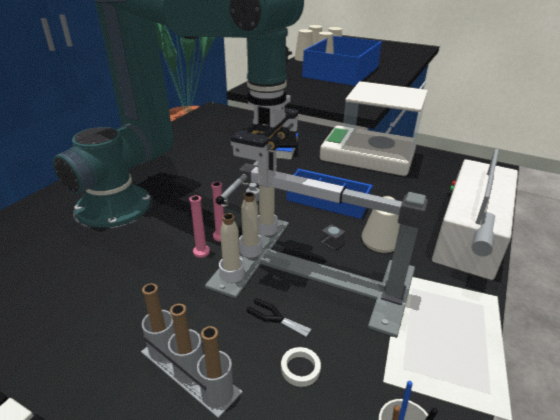

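{"op": "move_arm", "data": {"increments": [[[0, 0.01, 0, 0, 0, 0, 0], [0, 0.02, 0, 0, 0, 0, 0], [0, 0.02, 0, 0, 0, 0, 0], [0, 0.02, 0, 0, 0, 0, 0]]]}}

```text
time: 42.08
tool_pos: [0.5055, 0.0092, 0.4145]
ee_rot: [-3.14, -0.0, 0.069]
wrist_force: [-1.6, 5.4, 4.9]
width: 0.0259
```

Run:
```python
from h import *
np.set_printoptions(precision=4,suppress=True)
for n in ("scene","top"):
    im,d=robot.snapshot(n); X=cloud(d,cam(n))
    m=(X[...,2]>.224)&(X[...,2]<.24)&(X[...,0]>.4)&(X[...,0]<.59)&(abs(X[...,1])<.16)
    q=X[m]; q=q[(abs(q[:,1]-.005)>.04)]; print(n,q.mean(0),np.polyfit(q[:,1],q[:,0],1),len(q))
im,d=robot.snapshot("wrist"); P=cam("wrist"); cv2.imwrite("pics/k1.png",im[:,:,::-1])
p=proj([.5985-.018*.068,.0147+.018,.23],P); print(p)
u,v=int(p[0]),int(p[1])
if 50<u<510 and 40<v<380: cv2.imwrite("pics/k2.png",cv2.resize(im[v-40:v+40,u-50:u+50,::-1],None,fx=7,fy=7,interpolation=cv2.INTER_CUBIC))
```

```text
scene [ 0.467  -0.0802  0.2347] [-0.0845  0.4602] 201
top [ 0.4606 -0.0276  0.235 ] [-0.0679  0.4587] 288
[244.0006  74.344 ]
```

View pics/k1.png

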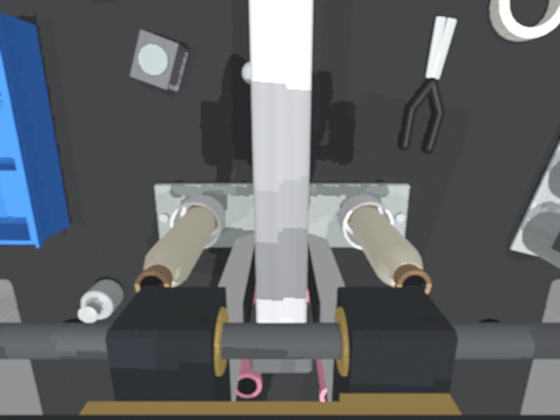

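View pics/k2.png

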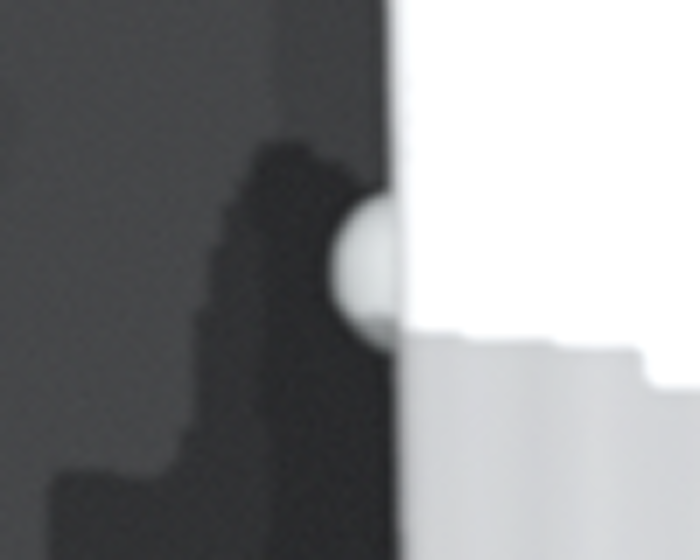

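{"op": "move_arm", "data": {"increments": [[[0.6, 0, 0, 0, 0, 0, 0], [0.6, 0, 0, 0, 0, 0, 0], [0.6, 0, 0, 0, 0, 0, 0], [0.6, 0, 0, -0.3, 0, 0, 0], [0.6, 0, 0, -0.6, 0, 0, 0], [0.6, 0, 0, -1, 0, 0, 0], [0.6, 0, 0, -1, 0, 0, 0]]]}}

```text
time: 42.82
tool_pos: [0.5053, 0.0081, 0.5219]
ee_rot: [3.138, -0.013, 0.067]
wrist_force: [0.1, -0.3, 1.9]
width: 0.0561
```

{"op": "move_arm", "data": {"increments": [[[0.6, 0, -0.4, 0, 0, 0, 0], [0.6, 0, -0.8, 0, 0, 0, 0], [0.6, 0, -1, 0, 0, 0, 0], [0.6, 0, -1, 0, 0, 0, 0], [0.6, 0, -1, 0, 0, 0, 0], [0.6, 0, -1, 0, 0, 0, 0]]]}}

```text
time: 43.32
tool_pos: [0.4992, 0.1076, 0.5133]
ee_rot: [3.14, 0.0, 0.067]
wrist_force: [-0.3, 0.2, 0.2]
width: 0.0564
```

Run:
```python
from h import *
np.set_printoptions(precision=4,suppress=True)
for n in ("scene","top"):
    im,d=robot.snapshot(n); X=cloud(d,cam(n)); cv2.imwrite(f"pics/l_{n}.png",im[:,:,::-1])
    m=(X[...,2]>.224)&(X[...,2]<.24)&(X[...,0]>.4)&(X[...,0]<.59)&(abs(X[...,1])<.16)
    q=X[m]; q=q[(abs(q[:,1]-.005)>.04)]; print(n,np.polyfit(q[:,1],q[:,0],1),len(q))
    print("caddy",caddy(X)); print("full",tops(X,.176,(.4,.53),(-.16,.16)))
    for c in((.4657,-.0896),(.4588,.0052),(.452,.1)): 
        m=(X[...,2]>.06)&(X[...,2]<.13)&(np.hypot(X[...,0]-c[0],X[...,1]-c[1])<.03); q=X[m]
        if len(q)>50: print("  yarn",robcirc(q[:,:2]))
im,d=robot.snapshot("wrist"); P=cam("wrist"); cv2.imwrite("pics/l_w.png",im[:,:,::-1]); print(proj([.5985-.018*.068,.0147+.018,.23],P))
print(robot.get_obs()["tool_pos"],robot.get_obs()["time"])
```

```text
scene [-0.0699  0.4615] 323
caddy [(array([ 0.459 , -0.3182]), np.float64(0.02644090916828962), 116), (array([ 0.4598, -0.3199]), np.float64(0.010902883899843918), 32), (array([ 0.5302, -0.331 ]), np.float64(0.026380843877489228), 142), (array([ 0.5306, -0.3334]), np.float64(0.011511326925234603), 30), (array([ 0.6008, -0.344 ]), np.float64(0.026230012400245032), 166), (array([ 0.602 , -0.3474]), np.float64(0.011333967207366596), 34)]
full [((array([0.46  , 0.0043]), np.float64(0.009915944302746919), 34), array([0.4599, 0.0058])), ((array([ 0.4664, -0.0902]), np.float64(0.010448142848374305), 42), array([ 0.4659, -0.0893]))]
  yarn (array([ 0.466, -0.089]), np.float64(0.018283192207476498), 380)
  yarn (array([0.4596, 0.0058]), np.float64(0.01832473720480699), 325)
  yarn (array([0.4522, 0.1   ]), np.float64(0.018064467850252213), 265)
top [-0.0677  0.4587] 342
caddy [(array([ 0.7923, -0.4203]), np.float64(0.018567068314419614), 67), (array([ 0.5993, -0.3453]), np.float64(0.02584505498996922), 41), (array([ 0.5294, -0.3315]), np.float64(0.02574444771828335), 39), (array([ 0.4584, -0.3194]), np.float64(0.025841317445360872), 36)]
full [((array([ 0.466 , -0.0903]), np.float64(0.01051939648566957), 13), array([ 0.4602, -0.0905]))]
[388.7686  88.0002]
[0.4992 0.1071 0.5135] 43.4667
```

View pics/l_scene.png

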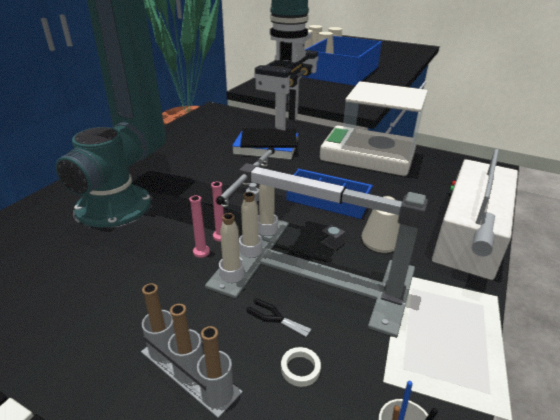

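View pics/l_w.png

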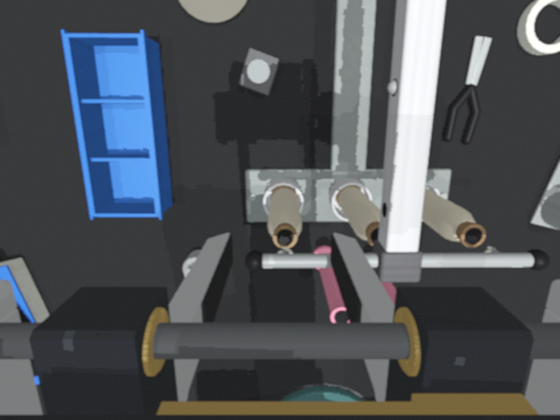

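View pics/l_top.png

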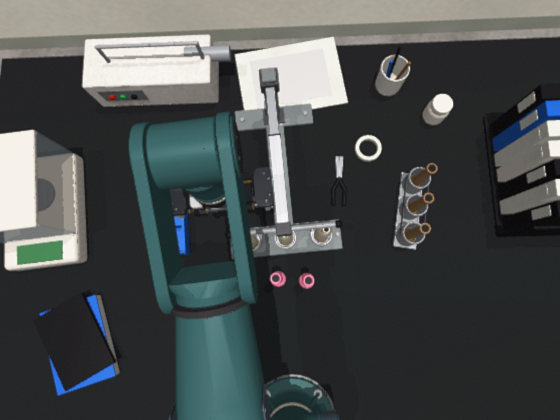

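Run:
```python
from bench import robot
print(robot.close_job())
```

```text
the job is handed in; nothing more can be done
None
```

I finished the bobbin change and handed the job in at about 43.5 s of the 210 s allowed.

**What I did:** I pinched the button, pushed the boom back and saw the button out through the loading hole. I moved the three bare bobbins into the three caddy cups and the three full bobbins into the three creel cups. I then pinched the button again, drew the boom forward and moved the gripper clear.

**Last checks, from the camera images:**
- **Boom:** The button stands proud through the running hole and the loading hole is empty. The guide bar is about 1 mm from where it started.
- **Full bobbins:** All three stand upright, within about 1 mm of their cup axes.
- **Bare bobbins:** All three stand in the caddy, with their tops about 2 to 4 mm off the cup centres.
- **Other things:** The caddy had not moved by any amount I could measure. The pink look-alikes and the other things on the bench look to be where they were; I checked these by eye only.

No check failed. The two cameras differ by 2–3 mm on the guide bar's position, so I judged the boom by its change from the start picture in each view. The resting forces on the gripper were too weak to show whether the boom was locked, so I relied on the wrist pictures of the button at both holes.

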